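# Fit clay pattern rollers on their axle

## Task

Get the roller stand ready for marking tortillas: lay every clay roller on the bed between the stand's two ears, press down the ejector lever so the axle rises out of its wooden block, and push the axle from the open side through the near ear, all the rollers and the far ear until its handle sits against the ear. Then swing the lock lever fully over, away from the robot's side. The clay is brittle, so grip the rollers gently (no more than 20 N), and leave the mug standing where it is.

Things in the scene. Friction and masses are not known exactly. Their poses are not given: they have to be found in the camera images.
- stand: Roller stand, fixed; place varies. Wooden base 80 x 240 mm, 12 mm thick; two upright steel ears 64 mm wide, 10 mm thick, tops 80 mm over the table, inner faces at y = -69 and +69 mm. Origin on the table midway between the ears; z up, y along the line of the holes. The axle enters from the -y side; the lock lever is at the +y end (y = 128 mm).
- near_hole (a point): Centre of the round 16 mm hole in the near (-y) ear, at its outer face: x = 0, y = -79, z = 55 mm of the stand. Axes as the stand's. The axle's shoulder comes to this point when home.
- far_hole (a point): Centre of the same 16 mm hole in the far (+y) ear, at its outer face: x = 0, y = +79, z = 55 mm of the stand.
- bed (a point): Middle of the roller line: x = 0, y = 0, z = 55 mm of the stand. A wooden V bed between the ears holds rollers, bores along y, with their centres at x = 0, z = 55 mm; room for three end to end (3 x 40 in 138 mm). The V stays within 25 mm of x = 0 and over 20 mm below the roller centres, so fingers fit on both x sides of a roller.
- axle: Axle, 90 g: aluminium rod 12 mm thick, 172 mm long, tapered over its last 10 mm, with a square dark wooden handle 20 x 20 x 56 mm. Origin on the axis at the shoulder where rod meets handle; +y to the tip, handle to y = -56 mm. It starts sunk in the block's pocket, along the block's y, shoulder at y = -58 mm of the block, handle top 2 mm below the block's top.
- axle_tip (a point): The tapered tip of the axle, on its axis.
- cradle: Light wooden block, fixed; place varies. 70 x 270 mm, 46 mm high, with a pocket 26 x 242 mm open at the top where the axle lies on a lifter. Origin on the table under its centre, z up, y along the pocket. The ejector lever at its +y end, pressed fully down, raises the axle by 42 mm (axis 76 mm above the table), where it stays. Lifter under the handle: 18 mm wide.
- ejector_pad (a point): Top centre of the 34 x 34 mm wooden pad at the free end of the ejector lever. It starts 93 mm above the table and goes down on an arc of 110 mm radius about a hinge along the block's x, at y = 145 mm, z = 50 mm of the block, to about 23 mm above the table.
- ejector (a joint): Ejector lever angle: 0 up (as it starts), 0.65 rad fully down. It is stiff (about 2 to 4 N at the pad) and stays where it is left.
- lock_tip (a point): Centre of the 26 mm ball at the free end of the lock lever (thin steel arm, 80 mm from pivot to ball). The pivot is at x = 0, y = 128, z = 34 mm of the stand, along the stand's y; the ball is about 104 mm above the table at either end of its swing, 114 mm at the middle.
- lock (a joint): Lock lever angle: 0 leaning 0.5 rad to the stand's -x (the robot's side), unlocked; 1.0 rad leaning to the stand's +x, locked. It moves at about 1 N and stays where it is left.
- roller0: Fired clay pattern roller (two or three of the three are there): eight-sided prism 54 mm across flats, 40 mm long, 22 mm through bore, 120 to 200 g, lying on a flat. Origin at its centre, 27 mm above what it lies on; y along the bore; either end may lead, any flat may be up. Brittle: cracks if the two fingers together press it with over 60 N (30 N each); a grip of 8 to 20 N holds it.
- roller1: Fired clay pattern roller (two or three of the three are there): eight-sided prism 54 mm across flats, 40 mm long, 22 mm through bore, 120 to 200 g, lying on a flat. Origin at its centre, 27 mm above what it lies on; y along the bore; either end may lead, any flat may be up. Brittle: cracks if the two fingers together press it with over 60 N (30 N each); a grip of 8 to 20 N holds it.
- roller2: Fired clay pattern roller (two or three of the three are there): eight-sided prism 54 mm across flats, 40 mm long, 22 mm through bore, 120 to 200 g, lying on a flat. Origin at its centre, 27 mm above what it lies on; y along the bore; either end may lead, any flat may be up. Brittle: cracks if the two fingers together press it with over 60 N (30 N each); a grip of 8 to 20 N holds it.
- cup: A clay mug, 75 mm high; leave it alone. Origin at the centre of its underside.
Not all that is in view belongs to the job. What is shaped like the roller2 but black is not meant.

How it is judged (in metres and radians):
On the way, in this order (a step that is already met when the one before it is completed fails the run):
1. the ejector lever is pressed down and the axle has risen from its pocket (value of joint ejector above 0.55 rad and z of axle in the frame of cradle above 0.065 m), for 0.2 s.
2. the axle is through both ears and every roller, its handle against the ear (y of axle in the frame of stand between -0.085 and -0.071 m and x of axle in the frame of stand between -0.006 and 0.006 m and z of axle in the frame of stand between 0.049 and 0.061 m and x of axle_tip in the frame of stand between -0.006 and 0.006 m and z of axle_tip in the frame of stand between 0.049 and 0.061 m and x of roller0 in the frame of axle between -0.008 and 0.008 m and z of roller0 in the frame of axle between -0.008 and 0.008 m and y of roller0 in the frame of stand between -0.055 and 0.055 m and angle between the y axis of each of roller0, roller1, roller2 and the y axis of axle, either way round below 0.3 rad and x of roller1 in the frame of axle between -0.008 and 0.008 m and z of roller1 in the frame of axle between -0.008 and 0.008 m and y of roller1 in the frame of stand between -0.055 and 0.055 m and x of roller2 in the frame of axle between -0.008 and 0.008 m and z of roller2 in the frame of axle between -0.008 and 0.008 m and y of roller2 in the frame of stand between -0.055 and 0.055 m), for 0.2 s.
3. the lock lever is swung over (value of joint lock above 0.85 rad), for 0.2 s.
At the end, for the whole second after the job is handed in: The axle lies in both ears within 6 mm of their hole line, its shoulder within 6 mm of the near ear's outer face, every roller present is on it between the ears, the lock lever is over by at least 0.85 rad, and all is at rest and released (all of step 2 and value of joint lock above 0.85 rad and linear speed of axle below 0.02 m/s); the robot touches nothing.
It fails at once if a clay roller is pressed by the two fingers together with more than 60 N (contact force between the fingers and roller0 above 60 N or contact force between the fingers and roller1 above 60 N or contact force between the fingers and roller2 above 60 N).
It fails at once if the mug is knocked over or shifted by more than 40 mm (distance of cup from where it was at the start of the episode above 0.04 m or angle between cup's own z axis and vertical above 0.5 rad).
Of roller0, roller1, roller2 only 2 to 3 are there at a start; the rules pass over those that are not, and their reading is None.
At some moment in a run one of roller0, roller1, roller2 may be knocked a few centimetres aside while the robot is not near it.
It also fails if it takes over 210 s, if anything falls off the work surface, if the arm or the gripper's body presses on something with over 40 N, if the wrist force passes 120 N, or if a joint passes its speed limit or range.

## Robot

A 6-joint arm with a two-finger parallel gripper is mounted at the origin on the work surface. World frame = base frame: x ahead of the robot, y to its left, z up, the work surface at z = 0. Lengths are in mm, angles in rad, forces in N, time in s.
With the tool pointing down it reaches from about 150 to 775 mm from the base axis. Payload 6.1 kg.
Tool frame: the origin (TCP) lies at the very end of the fingers, on their centre line; the grasp point (between the pads) lies 19 mm behind it; x points along the fingers, y is the direction in which the jaws open and shut, and the axes are right-handed (so a half turn about x gives the same grasp; the last joint's range is limited). The gripper opens to 85 mm and grips with 20 to 120 N. Pads are 22 mm wide; open, the fingers measure 114 mm over their backs; the gripper's body (76 mm by 85 mm) begins 54 mm behind the grasp point. The pads swing forward as they close: fully open they stand 13 mm farther back than shut.
Start: joints at [1.229, 0.126, -0.04, 1.405, 0, 1.571], TCP at [175.964, 494.616, 231.295] pointing down, gripper open.
Joint ranges: [-2.72, 2.72], [-0.95, 1.95], [-1.27, 1.35], [-1.78, 2.02], [-1.46, 1.47], [-3.14, 3.14]. Speed limits (rad/s): [2.39, 2.39, 3.01, 3.14, 3.14, 3.14].

## Interface

Orientations are given as a unit quaternion [x, y, z, w].
In Python, from bench import arm gives the robot as it stands.
- The arm moves only by the tool servo_tool, never from a script. Its argument "motion" is a list of rows, each a list of 4 numbers: the shift along the tool's x, y, z as a fraction of full scale, then the turn about the tool's x as a fraction of full scale. In form: [[x, y, z, yaw], ...]. A call has 1 to 12 rows; each row is the pose to reach, as a shift and turn from the pose commanded when the call began, along the tool's axes at that moment, turning the shorter way round; what a row does not reach only later rows make up. Full scale, the value 1, is 500 mm for a shift and 180 degrees for a turn. A row lasts 1/10 s, in which the tool goes at most 50 mm and 8.59 degrees, less where a joint would pass 70% of its speed; a pose out of reach is approached as far as the arm can. A call with a number of a shift or a turn outside -1 to 1 is refused whole. A call with a gripper value outside its range is refused whole. "fingers" is the closure, from -1 (fully open) to 1 (shut), set as the call begins (left out, the last holds). The fingers move at their own pace and stop on an object; the grip force is fixed at half the most. Time passes only in rows, so rows that repeat a pose let the fingers close. It gives the time, the measured TCP pose, the force and the opening at its end, in the units of the state.
- arm.get_state(): the state, without advancing time (a new reading comes with each control period).
- arm.grab_frame(name): name is "scene" or "top" or "wrist"; returns (picture, depth): 420x560x3 uint8, blue, green, red; 420x560 float32, mm along the optical axis (not along the pixel's ray), 0 where there is no reading.
- arm.camera_model(name): a dict with "intrinsics" (3x3 intrinsics, pixels), "dist_coeffs" ([k1, k2, p1, p2, k3] as OpenCV has them; the pictures are not rectified), "extrinsics" (4x4, takes a point from camera to world coordinates); the wrist camera has in their place "T_tool_cam" (4x4, takes a point from camera to tool coordinates, whose origin is the TCP and whose axes are the tool frame's). Camera axes: x right, y up, looking along -z (the intrinsics and any distortion apply to the point x, -y, -z); pixel columns grow to the right and rows downward; lengths in mm; the calibration is good to about 2 mm. A picture is of the moment at which its call begins: read the wrist's pose just before it. camera_model takes no time and is no camera call.
- arm.sign_off(): hands the job in, once; it reports no verdict.
The state is a dict: "clock": time; "joints": joint angles; "qvel": joint speeds; "tau": joint torques, N m; "position": TCP position; "eef_rot": TCP orientation; "ft_force": force on the tool from outside, world axes, zero at the start; "torque": the same for the moment, N m; "width": finger opening in mm.
Only numpy, scipy, OpenCV 4.12 (cv2) and the standard library are available. Lean on these libraries where they do the work, as an engineer would, in place of code of your own. Each camera call takes 0.05 s, during which the arm holds its last target. There are 200 camera calls.

## Working session

There is one attempt and no reset: what is moved stays moved. The work goes in short steps, Python scripts to look and compute and a tool call to move; the robot and the scene stay as the last step left them, time stands still between calls to the robot, and variables do not carry over. Pictures are saved under pics/ and viewed, about 12 in all and at most 16, crops included, and the job is handed in when it is done.

Besides the shell and the picture viewer there is one more tool, called after ">>>" as a command line: name --pt "numbers of a row" for each row, then --argument value for the rest. servo_tool: Moves the arm, as the interface text tells. Its arguments: {"type":"object","properties":{"motion":{"type":"array"},"fingers":{"type":"number"}},"required":["motion"]}

```bash
ls; mkdir -p pics; cat > h.py <<'E'
import numpy as np, cv2
from bench import arm
from scipy.spatial.transform import Rotation as R
def toolT():
    s=arm.get_state(); T=np.eye(4); T[:3,:3]=R.from_quat(s['eef_rot']).as_matrix(); T[:3,3]=s['position']; return T
def grab(name,save=None):
    m=arm.camera_model(name); T=toolT()@np.array(m['T_tool_cam']) if name=='wrist' else np.array(m['extrinsics'])
    im,d=arm.grab_frame(name)
    if save: cv2.imwrite('pics/'+save+'.png',im)
    np.savez('last_%s.npz'%name,im=im,d=d,T=T,K=m['intrinsics'],D=m['dist_coeffs'])
    return im,d,T,np.array(m['intrinsics'],float),np.array(m['dist_coeffs'],float)
def load(name):
    z=np.load('last_%s.npz'%name); return z['im'],z['d'],z['T'],z['K'].astype(float),z['D'].astype(float)
def rays(uv,T,K,D):
    p=cv2.undistortPoints(np.array(uv,float).reshape(-1,1,2),K,D).reshape(-1,2)
    return np.c_[p[:,0],-p[:,1],-np.ones(len(p))]   # camera, unit depth
def onplane(uv,z,T,K,D):
    r=rays(uv,T,K,D)@T[:3,:3].T; o=T[:3,3]; return o+r*((z-o[2])/r[:,2])[:,None]
def cloud(d,T,K,D):
    h,w=d.shape; v,u=np.mgrid[:h,:w]; r=rays(np.c_[u.ravel(),v.ravel()],T,K,D)*d.ravel()[:,None]
    P=r@T[:3,:3].T+T[:3,3]; P[d.ravel()==0]=np.nan; return P.reshape(h,w,3)
E
python3 - <<'E'
from h import *
s=arm.get_state(); print(s)
for n in('scene','top'):
    im,d,T,K,D=grab(n,n+'0'); print(n,T.round(2).tolist(),K.tolist(),D, (d>0).mean())
print(arm.camera_model('wrist'))
E
```

```text
pics
{'clock': 0.0, 'joints': array([ 1.22898392e+00,  1.26430638e-01, -4.06448425e-02,  1.40541752e+00,
        2.35569043e-05,  1.57077374e+00]), 'qvel': array([-5.93342076e-04, -4.90938810e-04, -1.87655230e-03,  5.82673789e-05,
       -1.53860893e-04, -6.88898452e-04]), 'tau': array([ 1.18739154e-03, -4.35913038e+01,  3.52925670e+01,  1.73185189e-02,
       -5.69228973e-05, -1.00494896e-05]), 'position': array([175.82754737, 494.22742312, 230.48506278]), 'eef_rot': array([ 0.11966387,  0.69691632, -0.12084329,  0.69669585]), 'ft_force': array([-0.02984424, -0.01128445,  0.21827139]), 'torque': array([-0.008261  ,  0.02376365, -0.00941346]), 'width': 85.16105952754249}
scene [[0.52, -0.67, 0.53, 1046.55], [0.86, 0.41, -0.31, -350.25], [-0.01, 0.62, 0.79, 813.76], [0.0, 0.0, 0.0, 1.0]] [[431.7896219904841, 0.0, 276.7021701525522], [0.0, 431.7896219904841, 209.22487348156062], [0.0, 0.0, 1.0]] [-0.10956574  0.          0.          0.          0.        ] 0.9960926870748299
top [[0.03, 0.99, -0.12, 431.06], [-1.0, 0.03, -0.01, -89.15], [-0.01, 0.12, 0.99, 1110.31], [0.0, 0.0, 0.0, 1.0]] [[460.0788714223704, 0.0, 279.73847448631494], [0.0, 460.0788714223704, 206.7446657695426], [0.0, 0.0, 1.0]] [-0.05947995  0.          0.          0.          0.        ] 0.9959778911564626
{'intrinsics': array([[310.45771774,   0.        , 277.24505412],
       [  0.        , 310.45771774, 211.39211397],
       [  0.        ,   0.        ,   1.        ]]), 'dist_coeffs': array([-0.03518916,  0.        ,  0.        ,  0.        ,  0.        ]), 'T_tool_cam': array([[ 8.47408144e-04,  2.64715145e-01, -9.64326280e-01,
        -1.41017195e+02],
       [ 9.99999506e-01,  2.77558002e-04,  9.54948082e-04,
         2.74583582e-01],
       [ 5.20445696e-04, -9.64326612e-01, -2.64714779e-01,
        -6.63768291e+01],
       [ 0.00000000e+00,  0.00000000e+00,  0.00000000e+00,
         1.00000000e+00]])}
```

View pics/top0.png

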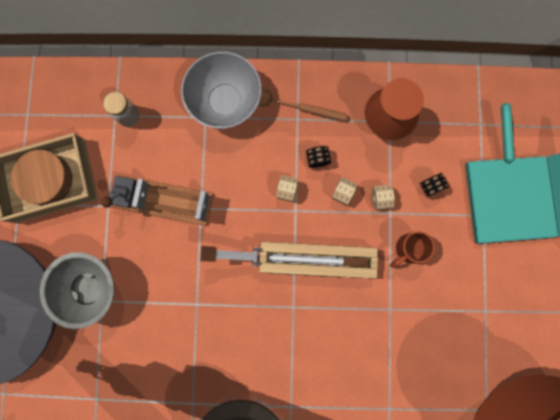

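View pics/scene0.png

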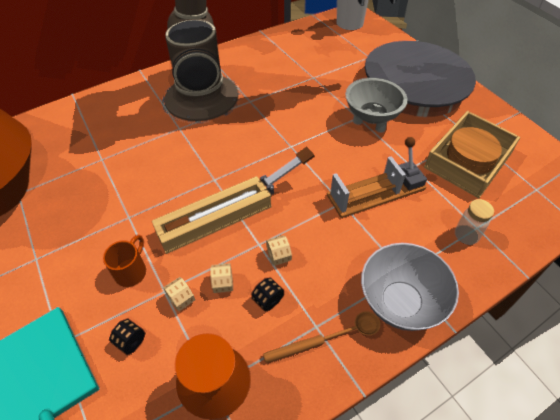

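The top view shows three cream rollers at (287,188), (345,190) and (384,197), and black decoys at (319,156) and (435,185). The stand spans (120,190) to (205,210), with its lock ball at (107,202). The cradle runs from (260,260) to (378,262), with its pad at (208,254), and the mug is at (417,248). The scene view agrees with all of this.

```bash
cat > m1.py <<'E'
from h import *
def rect(P,name):
    r=cv2.minAreaRect(P[:,:2].astype(np.float32)); c,(a,b),t=r
    if a<b: a,b,t=b,a,t+90
    t=(t+90)%180-90
    print(name,'c',np.round(c,1),'size',round(a,1),round(b,1),'long axis deg',round(t,1),'zmed',np.median(P[:,2]).round(1),'n',len(P)); return r
for n in('top','scene'):
    im,d,T,K,D=load(n); P=cloud(d,T,K,D); hsv=cv2.cvtColor(im,cv2.COLOR_BGR2HSV)
    g=lambda u0,v0,u1,v1:(P[v0:v1,u0:u1].reshape(-1,3),hsv[v0:v1,u0:u1].reshape(-1,3))
    boxes={'top':dict(r0=(268,170,308,207),r1=(328,172,362,209),r2=(366,180,400,215),cradle=(240,232,392,290),pad=(198,240,232,268),stand=(98,165,220,230)),
           'scene':dict(r0=(262,230,298,270),r1=(205,258,240,298),r2=(160,272,200,312),cradle=(145,165,285,255),pad=(290,145,320,172),stand=(320,130,430,220))}[n]
    for k,b in boxes.items():
        p,h=g(*b)
        if k[0]=='r': rng=[(45,62)]
        elif k=='cradle': rng=[(41,50)]
        elif k=='pad': rng=[(82,100)]
        else: rng=[(70,88),(90,130),(6,20)]
        for lo,hi in rng:
            m=(p[:,2]>lo)&(p[:,2]<hi)
            if k=='stand' and lo==6: pass
            if m.sum()>5:
                rect(p[m],f'{n} {k} {lo}-{hi}')
        if k=='stand':
            q=p[(p[:,2]>70)&(p[:,2]<88)]
            l,lab,cen=cv2.kmeans(q[:,:2].astype(np.float32),2,None,(3,50,.1),5,0)
            for i in(0,1): rect(q[lab.ravel()==i],f'   ear{i}')
    gp=P[(P[...,2]>-8)&(P[...,2]<8)]; print('table z',np.median(gp[:,2]))
E
python3 m1.py
```

```text
top r0 45-62 c [609.2 -93.4] size 44.8 40.0 long axis deg -11.9 zmed 52.7 n 296
top r1 45-62 c [ 605.7 -229.1] size 49.2 40.0 long axis deg -23.5 zmed 53.1 n 299
top r2 45-62 c [ 594.4 -321.9] size 46.3 40.6 long axis deg 8.2 zmed 53.2 n 307
top cradle 41-50 c [ 441.6 -177.4] size 323.4 70.2 long axis deg 88.3 zmed 45.8 n 2633
top pad 82-100 c [448.5  68.3] size 52.1 33.2 long axis deg -87.5 zmed 91.8 n 272
top stand 70-88 c [575.3 200. ] size 208.7 64.1 long axis deg 80.7 zmed 79.1 n 337
top stand 90-130 c [556.6 305.2] size 25.3 23.7 long axis deg -24.4 zmed 113.7 n 119
top stand 6-20 c [578.5 223. ] size 291.2 137.1 long axis deg 88.0 zmed 11.7 n 957
   ear0 c [588.  271.5] size 64.1 62.1 long axis deg -11.7 zmed 78.8 n 188
   ear1 c [559.2 102.4] size 64.1 10.8 long axis deg -9.3 zmed 79.6 n 149
table z 0.13967701195645077
scene r0 45-62 c [612.8 -95.6] size 40.4 38.2 long axis deg 77.6 zmed 50.3 n 265
scene r1 45-62 c [ 610.3 -230.7] size 43.0 38.2 long axis deg -24.8 zmed 51.3 n 298
scene r2 45-62 c [ 597.8 -322.8] size 41.0 40.3 long axis deg -82.1 zmed 51.0 n 334
scene cradle 41-50 c [ 478.7 -178.8] size 289.1 223.3 long axis deg 67.1 zmed 43.3 n 2109
scene pad 82-100 c [451.7  72.1] size 39.4 35.8 long axis deg -89.1 zmed 90.0 n 188
scene stand 70-88 c [576.6 199.1] size 209.7 67.8 long axis deg 80.6 zmed 76.8 n 288
scene stand 90-130 c [561.2 303.8] size 25.0 20.5 long axis deg -30.1 zmed 108.3 n 93
scene stand 6-20 c [563.4 247.2] size 324.4 190.2 long axis deg -67.6 zmed 9.2 n 927
   ear0 c [591. 267.] size 67.9 61.2 long axis deg -18.7 zmed 77.0 n 157
   ear1 c [561.8 101.2] size 65.1 11.7 long axis deg -9.4 zmed 76.6 n 131
table z -2.318816417646417
```

```bash
cat >> h.py <<'E'
def rect(P):
    c,(a,b),t=cv2.minAreaRect(P[:,:2].astype(np.float32))
    if a<b: a,b,t=b,a,t+90
    return np.round(c,1),round(a,1),round(b,1),round((t+90)%180-90,1)
def go(p,yaw=None):
    "fractions to bring TCP to world p with tool y along world angle yaw (deg, mod 180)"
    T=toolT(); d=T[:3,:3].T@(np.array(p,float)-T[:3,3])/500; y=T[:3,1]; cur=np.degrees(np.arctan2(y[1],y[0]))
    t=0. if yaw is None else (yaw-cur+90)%180-90   # world turn about +z
    t=t*np.sign(T[2,0]) # tool x points down -> sign flips
    j=arm.get_state()['joints']
    print('at',T[:3,3].round(1),'yaw',cur.round(1),'j6',j[5].round(2),'F',arm.get_state()['ft_force'].round(1),'-> shift',d.round(4),'turn',round(t/180,4),'rows>=',int(np.ceil(max(np.linalg.norm(d)*10,abs(t)/8.59))))
E
python3 - <<'E'
from h import *
for n in('top','scene'):
    im,d,T,K,D=load(n); P=cloud(d,T,K,D).reshape(-1,3)
    for k,c in enumerate([(610,-94),(607,-230),(596,-322)]):
        for z in(25,38,50,51.5):
            q=P[(np.hypot(P[:,0]-c[0],P[:,1]-c[1])<40)&(P[:,2]>z-(2 if n=='scene' else 0))&(P[:,2]<60)]; print(n,k,z,len(q),rect(q))
T=toolT(); print(T.round(3))
go([600,-90,200],-12)
E
```

```text
top 0 25 405 (array([609.3, -93.4]), 54.5, 40.0, -12.1)
top 0 38 381 (array([609.5, -93.5]), 54.0, 40.0, -12.2)
top 0 50 215 (array([608.7, -93. ]), 40.0, 34.8, 80.1)
top 0 51.5 190 (array([608.8, -93.1]), 39.5, 32.2, 77.4)
top 1 25 412 (array([ 606.4, -229.4]), 54.7, 40.1, -23.5)
top 1 38 386 (array([ 606.5, -229.5]), 54.5, 40.1, -23.5)
top 1 50 222 (array([ 606.1, -229.2]), 40.9, 34.7, 69.4)
top 1 51.5 190 (array([ 605.3, -229. ]), 39.4, 32.6, 64.7)
top 2 25 439 (array([ 594.5, -321.9]), 54.4, 41.1, 8.1)
top 2 38 404 (array([ 594.6, -321.8]), 54.4, 40.7, 8.3)
top 2 50 221 (array([ 596. , -321.8]), 41.3, 38.8, -79.4)
top 2 51.5 194 (array([ 593.8, -322.1]), 40.7, 33.8, -80.9)
scene 0 25 494 (array([612.2, -95.4]), 57.0, 40.5, -12.4)
scene 0 38 411 (array([612.6, -95.6]), 54.4, 40.4, -12.1)
scene 0 50 215 (array([613.2, -95.7]), 40.4, 31.7, 77.6)
scene 0 51.5 172 (array([612.8, -95.6]), 40.3, 28.4, 77.0)
scene 1 25 504 (array([ 609.5, -230.5]), 55.8, 38.4, -24.2)
scene 1 38 424 (array([ 608.9, -230.2]), 54.6, 38.2, -23.9)
scene 1 50 236 (array([ 610.3, -230.6]), 38.2, 32.8, 64.3)
scene 1 51.5 210 (array([ 609.8, -231. ]), 37.8, 30.6, 66.9)
scene 2 25 569 (array([ 597. , -322.7]), 57.0, 41.4, 8.0)
scene 2 38 491 (array([ 597.3, -322.9]), 54.9, 41.0, 8.4)
scene 2 50 282 (array([ 597.3, -322.8]), 40.9, 33.7, -79.9)
scene 2 51.5 237 (array([ 597.4, -322.6]), 41.0, 30.7, -84.7)
[[-0.00000e+00  3.35000e-01  9.42000e-01  1.75866e+02]
 [-1.00000e-03  9.42000e-01 -3.35000e-01  4.94282e+02]
 [-1.00000e+00 -1.00000e-03  0.00000e+00  2.30593e+02]
 [ 0.00000e+00  0.00000e+00  0.00000e+00  1.00000e+00]]
at [175.9 494.3 230.6] yaw 70.4 j6 1.57 F [ 0.5 -0.7 -0.3] -> shift [ 0.0624 -0.8165  1.1909] turn 0.4579 rows>= 15
```

>>> servo_tool --pt "0 -0.408 0.595 0.229" --pt "0 -0.408 0.595 0.229" --pt "0 -0.408 0.595 0.229" --pt "0 -0.408 0.595 0.229" --pt "0 -0.408 0.595 0.229" --pt "0 -0.408 0.595 0.229" --pt "0 -0.408 0.595 0.229" --pt "0 -0.408 0.595 0.229" --pt "0 -0.408 0.595 0.229" --pt "0 -0.408 0.595 0.229" --pt "0 -0.408 0.595 0.229" --fingers -0.2

```text
clock: 1.2
position: [387.1, 203.8, 231.2]
eef_rot: [0.357, 0.61, -0.357, 0.61]
ft_force: [0.6, -0.0, -0.5]
width: 50.9
```

```bash
python3 -c "
from h import *
print(arm.get_state()['width'],arm.get_state()['clock']); go([610,-94,180],-12)"
```

```text
50.930940566200825 1.2
at [387.1 203.8 231.2] yaw 29.3 j6 1.54 F [ 0.6 -0.  -0.5] -> shift [0.102  0.0971 0.7376] turn 0.2295 rows>= 8
```

>>> servo_tool --pt "0.07 0.097 0.738 0.23" --pt "0.07 0.097 0.738 0.23" --pt "0.07 0.097 0.738 0.23" --pt "0.07 0.097 0.738 0.23" --pt "0.07 0.097 0.738 0.23" --pt "0.07 0.097 0.738 0.23" --pt "0.07 0.097 0.738 0.23" --pt "0.07 0.097 0.738 0.23" --pt "0.07 0.097 0.738 0.23" --pt "0.07 0.097 0.738 0.23" --pt "0.07 0.097 0.738 0.23" --fingers -0.28

```text
clock: 2.3
position: [609.8, -93.8, 196.6]
eef_rot: [0.55, 0.445, -0.55, 0.445]
ft_force: [0.0, 1.2, 0.4]
width: 54.3
```

>>> servo_tool --pt "0 0 0 0" --pt "0 0 0 0" --pt "0 0 0 0" --fingers -0.26

```text
clock: 2.6
position: [610.0, -95.1, 196.8]
eef_rot: [0.55, 0.444, -0.55, 0.444]
ft_force: [-0.6, 0.7, -0.4]
width: 53.4
```

>>> servo_tool --pt "0 0 0 0" --pt "0 0 0 0" --pt "0 0 0 0" --pt "0 0 0 0" --fingers -0.6

```text
clock: 3.0
position: [610.2, -95.8, 196.2]
eef_rot: [-0.55, -0.444, 0.55, -0.444]
ft_force: [-0.4, 0.7, -0.5]
width: 68.6
```

```bash
python3 - <<'E'
from h import *
im,d,T,K,D=grab('wrist','w0'); P=cloud(d,T,K,D).reshape(-1,3)
print(T.round(2))
for k,c in enumerate([(610,-94),(607,-230)]):
    for z in(35,50):
        q=P[(np.hypot(P[:,0]-c[0],P[:,1]-c[1])<42)&(P[:,2]>z)&(P[:,2]<62)]
        if len(q)>20: print(k,z,len(q),rect(q),np.percentile(q[:,2],95))
go([610,-94,80],-12)
E
```

```text
[[ 9.8000e-01  2.0000e-01  6.0000e-02  6.2510e+02]
 [-2.1000e-01  9.4000e-01  2.6000e-01 -3.0290e+01]
 [-0.0000e+00 -2.7000e-01  9.6000e-01  3.3727e+02]
 [ 0.0000e+00  0.0000e+00  0.0000e+00  1.0000e+00]]
0 35 2328 (array([611.2, -93.5]), 54.3, 40.6, -12.6) 53.359210897974464
0 50 1194 (array([611.1, -93.3]), 40.0, 28.8, 77.5) 53.70356644686169
1 35 1850 (array([ 608.6, -229.3]), 54.6, 40.9, -24.2) 53.245124126471296
1 50 854 (array([ 608.2, -229.4]), 40.7, 28.5, 66.5) 53.53012903900576
at [610.2 -95.9 196.3] yaw -12.2 j6 1.63 F [-0.4 -0.2 -0.1] -> shift [ 0.2325 -0.0012 -0.0036] turn -0.0012 rows>= 3
```

View pics/w0.png

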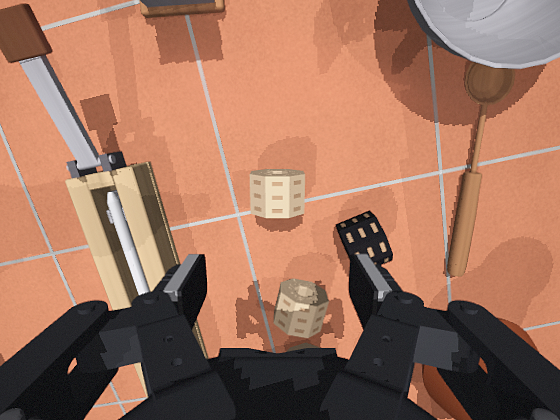

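The wrist view shows roller0 upright in the frame centre at about (277,193). Roller1 is at (302,307), and a black decoy at (364,238) is clear of the fingers. I'll descend on roller0.

>>> servo_tool --pt "0.1 0 -0.004 0" --pt "0.2 0.001 -0.005 0" --pt "0.28 0.001 -0.005 -0.001" --pt "0.34 0.001 -0.005 -0.001" --pt "0.372 0.001 -0.005 -0.001" --pt "0.372 0.001 -0.005 -0.001" --pt "0.372 0.001 -0.005 -0.001"

```text
clock: 3.75
position: [611.4, -93.5, 10.7]
eef_rot: [-0.55, -0.445, 0.55, -0.445]
ft_force: [0.5, -0.1, 0.2]
width: 68.0
```

>>> servo_tool --pt "0 0 0 0" --pt "0 0 0 0" --pt "0 0 0 0" --pt "0 0 0 0" --fingers -0.34

```text
clock: 4.15
position: [611.7, -93.5, 11.0]
eef_rot: [0.55, 0.445, -0.549, 0.445]
ft_force: [0.5, -0.1, -0.2]
width: 57.2
```

>>> servo_tool --pt "0 0 0 0" --pt "0 0 0 0" --pt "0 0 0 0" --fingers -0.29

```text
clock: 4.45
position: [611.3, -93.4, 10.3]
eef_rot: [0.55, 0.445, -0.55, 0.445]
ft_force: [0.0, -0.8, 0.3]
width: 55.1
```

>>> servo_tool --pt "0 0 0 0" --pt "0 0 0 0" --pt "0 0 0 0" --fingers -0.27

```text
clock: 4.75
position: [611.1, -93.4, 10.2]
eef_rot: [-0.55, -0.445, 0.55, -0.445]
ft_force: [-1.3, -0.0, 0.1]
width: 54.9
```

```bash
python3 -c "
from h import *
s=arm.get_state();print(s['width'],s['clock'],s['torque']); go([611,-93.5,120],-12.3)"
```

```text
54.90097002395863 4.75 [-0.02807778  0.15574218  0.01294217]
at [611.1 -93.4  10.2] yaw -12.0 j6 1.63 F [-1.3 -0.   0.1] -> shift [-2.196e-01 -2.000e-04  2.000e-04] turn 0.0015 rows>= 3
```

>>> servo_tool --pt "-0.01 0 0 0" --pt "-0.025 0 0 0" --pt "-0.04 0 0 0" --pt "-0.04 0 0 0" --pt "-0.04 0 0 0"

```text
clock: 5.25
position: [611.2, -93.4, 30.8]
eef_rot: [0.55, 0.445, -0.55, 0.445]
ft_force: [-1.4, 0.8, 0.9]
width: 53.9
```

```bash
python3 - <<'E'
from h import *
s=arm.get_state();print(s['width'],s['clock'],s['ft_force'])
im,d,T,K,D=grab('wrist','w1'); P=cloud(d,T,K,D).reshape(-1,3); t=toolT()[:3,3]
q=P[(np.hypot(P[:,0]-t[0],P[:,1]-t[1])<24)&(P[:,2]<110)&(P[:,2]>30)]; print(np.percentile(q[:,2],[5,50,95]))
cv2.imwrite('pics/w1c.png',im[100:420,130:430])
E
```

```text
53.928389511267596 5.25 [-1.35848701  0.81922636  0.94093826]
[ 41.74454267  52.25724582 108.47485287]
```

View pics/w1c.png

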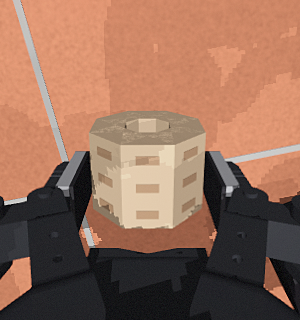

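The crop shows the roller still on the table, its top at about 53 mm. The grip was too light and too high, so I'll go lower and squeeze slightly more.

>>> servo_tool --pt "0 0 0 0" --pt "0 0 0 0" --pt "0.02 0 0 0" --pt "0.04 0 0 0" --pt "0.052 0 0 0" --pt "0.052 0 0 0" --pt "0.052 0 0 0" --fingers -0.38

```text
clock: 6.0
position: [611.0, -93.4, 3.9]
eef_rot: [-0.549, -0.445, 0.55, -0.445]
ft_force: [0.3, -0.7, -0.9]
width: 58.8
```

>>> servo_tool --pt "0 0 0 0" --pt "0 0 0 0" --pt "0 0 0 0" --fingers -0.29

```text
clock: 6.3
position: [611.5, -93.5, 4.7]
eef_rot: [0.55, 0.445, -0.549, 0.445]
ft_force: [-0.6, -0.2, -0.0]
width: 54.9
```

>>> servo_tool --pt "0 0 0 0" --pt "0 0 0 0" --pt "0 0 0 0" --fingers -0.265

```text
clock: 6.6
position: [611.3, -93.4, 4.4]
eef_rot: [0.55, 0.445, -0.55, 0.445]
ft_force: [-0.3, 0.1, 0.3]
width: 54.2
```

>>> servo_tool --pt "0 0 0 0" --pt "0 0 0 0" --pt "0 0 0 0" --fingers -0.25

```text
clock: 6.9
position: [611.3, -93.4, 4.5]
eef_rot: [0.55, 0.445, -0.55, 0.445]
ft_force: [-1.5, -0.3, 2.9]
width: 53.6
```

>>> servo_tool --pt "-0.01 0 0 0" --pt "-0.02 0 0 0" --pt "-0.03 0 0 0" --pt "-0.03 0 0 0" --pt "-0.03 0 0 0"

```text
clock: 7.4
position: [611.4, -93.4, 19.5]
eef_rot: [0.55, 0.445, -0.55, 0.445]
ft_force: [0.3, 0.0, -2.2]
width: 53.7
```

```bash
cat > top.py <<'E'
from h import *
s=arm.get_state();print(s['width'],s['clock'],s['ft_force'])
im,d,T,K,D=grab('wrist'); P=cloud(d,T,K,D).reshape(-1,3); t=toolT()[:3,3]
q=P[(np.hypot(P[:,0]-t[0],P[:,1]-t[1])<20)&(P[:,2]<t[2]+70)&(P[:,2]>t[2]-20)]; print('tcp z',t[2],np.percentile(q[:,2],[5,25,50,75]))
E
python3 top.py
```

```text
53.73814486501025 7.4 [ 0.3030282   0.00957009 -2.17612638]
tcp z 19.23789239124212 [29.926536   64.18044587 67.08449802 67.65134498]
```

```bash
python3 -c "
from h import *
go([572,130,150],-9.4)"
```

```text
at [611.2 -93.4  19.2] yaw -12.0 j6 1.63 F [-0.8 -0.1 -2.1] -> shift [-0.2615 -0.1697 -0.4207] turn -0.0146 rows>= 6
```

>>> servo_tool --pt "0 0 0 0" --pt "-0.03 0 0 0" --pt "-0.07 0 0 0" --pt "-0.12 -0.01 -0.03 -0.014" --pt "-0.17 -0.05 -0.09 -0.014" --pt "-0.22 -0.08 -0.16 -0.014" --pt "-0.255 -0.11 -0.23 -0.014" --pt "-0.262 -0.135 -0.3 -0.014" --pt "-0.262 -0.155 -0.36 -0.014" --pt "-0.262 -0.17 -0.4 -0.014" --pt "-0.262 -0.17 -0.421 -0.014" --pt "-0.262 -0.17 -0.421 -0.014" --fingers -0.245

```text
clock: 8.65
position: [572.1, 131.1, 150.1]
eef_rot: [-0.539, -0.457, 0.539, -0.457]
ft_force: [-0.3, -0.4, -1.9]
width: 53.5
```

```bash
cat > ears.py <<'E'
from h import *
import sys
im,d,T,K,D=grab('wrist',sys.argv[1] if len(sys.argv)>1 else None); P=cloud(d,T,K,D).reshape(-1,3); t=toolT()[:3,3]
X=P-np.array([572.5,174.8,0]); a=np.radians(-9.4); x=X[:,0]*np.cos(a)+X[:,1]*np.sin(a); y=-X[:,0]*np.sin(a)+X[:,1]*np.cos(a)
for s in(-74,74):
    q=P[(abs(y-s)<14)&(abs(x)<45)&(P[:,2]>74)&(P[:,2]<85)]
    if len(q)>20: print('ear',s,len(q),rect(q),np.median(q[:,2]).round(1))
q=P[(abs(x)<45)&(abs(y)<60)&(P[:,2]>t[2]-20)&(P[:,2]<t[2]+70)]
for b in(13,): pass
print(arm.get_state()['width'],arm.get_state()['ft_force'],t)
E
python3 ears.py w2
```

```text
ear 74 1909 (array([584.4, 248.9]), 64.0, 11.0, -9.2) 78.4
53.219948083309646 [-1.11553187 -0.1783444  -2.11372656] [572.11855968 130.07790521 149.98686378]
```

View pics/w2.png

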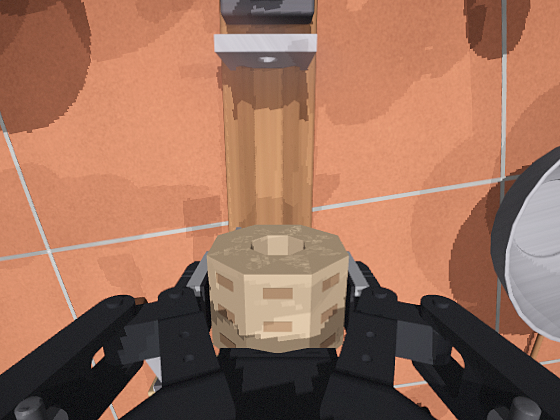

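The wrist view shows the roller held level, with its bore along the stand. The far ear top is at (265,43) and the bed is clear below it. I'll place the roller in the far slot.

```bash
cat >> h.py <<'E'
C=np.array([572.5,175.6]); TH=-9.3
def st(x,y,z):
    a=np.radians(TH); return [C[0]+x*np.cos(a)-y*np.sin(a), C[1]+x*np.sin(a)+y*np.cos(a), z]
E
python3 -c "
from h import *
print(st(0,43,34)); go(st(0,43,34),-9.3)"
```

```text
[np.float64(579.4489643074445), np.float64(218.0347958054927), 34]
at [572.1 130.1 150. ] yaw -9.5 j6 1.96 F [-1.1 -0.2 -2.1] -> shift [ 0.2319 -0.0144 -0.1761] turn -0.0009 rows>= 3
```

>>> servo_tool --pt "0 -0.005 -0.04 0" --pt "0 -0.01 -0.1 -0.001" --pt "0 -0.014 -0.15 -0.001" --pt "0 -0.014 -0.176 -0.001" --pt "0.04 -0.014 -0.176 -0.001" --pt "0.09 -0.014 -0.176 -0.001" --pt "0.14 -0.014 -0.176 -0.001" --pt "0.18 -0.014 -0.176 -0.001" --pt "0.205 -0.014 -0.176 -0.001" --pt "0.22 -0.014 -0.176 -0.001" --pt "0.228 -0.014 -0.176 -0.001" --pt "0.228 -0.014 -0.176 -0.001"

```text
clock: 9.9
position: [579.8, 217.9, 36.4]
eef_rot: [0.539, 0.458, -0.539, 0.458]
ft_force: [0.6, -0.4, -1.8]
width: 53.6
```

```bash
python3 -c "
from h import *
go(st(0,43,33),-9.3); print(arm.get_state()['width'])"
```

```text
at [579.8 217.9  36.4] yaw -9.3 j6 2.09 F [ 0.6 -0.4 -1.8] -> shift [ 0.0069 -0.0008 -0.0002] turn -0.0002 rows>= 1
53.58574491767996
```

>>> servo_tool --pt "0.003 -0.001 0 0" --pt "0.005 -0.001 0 0" --pt "0.005 -0.001 0 0"

```text
clock: 10.2
position: [579.3, 218.3, 34.3]
eef_rot: [0.539, 0.458, -0.539, 0.458]
ft_force: [-0.4, 0.2, -1.7]
width: 53.7
```

>>> servo_tool --pt "0 0 0 0" --pt "0 0 0 0" --pt "0 0 0 0" --pt "0 0 0 0" --fingers -0.4

```text
clock: 10.6
position: [579.2, 218.3, 34.0]
eef_rot: [0.539, 0.458, -0.539, 0.458]
ft_force: [0.7, -0.2, -0.4]
width: 59.4
```

>>> servo_tool --pt "0 0 0 0" --pt "-0.02 0 0 0" --pt "-0.05 0 0 0" --pt "-0.1 0 0 0" --pt "-0.2 0 0 0" --pt "-0.28 0 0 0" --pt "-0.28 0 0 0" --fingers -0.6

```text
clock: 11.3
position: [581.8, 219.2, 181.5]
eef_rot: [0.543, 0.456, -0.535, 0.459]
ft_force: [1.0, 0.6, -0.2]
width: 68.6
```

```bash
cat > look.py <<'E'
from h import *
import sys
# top-view check of rollers & stand
im,d,T,K,D=grab('top',sys.argv[1] if len(sys.argv)>1 else None); P=cloud(d,T,K,D).reshape(-1,3); hsv=cv2.cvtColor(im,cv2.COLOR_BGR2HSV)
m=cv2.inRange(hsv,(10,20,110),(35,140,255)).reshape(-1)>0
X=P-np.r_[C,0]; a=np.radians(TH); x=X[:,0]*np.cos(a)+X[:,1]*np.sin(a); y=-X[:,0]*np.sin(a)+X[:,1]*np.cos(a)
q=(abs(x)<30)&(abs(y)<66)&(P[:,2]>70)&(P[:,2]<90)
if q.sum()>20: print('bed: x',np.percentile(x[q],[2,98]),'y',np.percentile(y[q],[2,50,98]),'z95',np.percentile(P[q][:,2],95), q.sum())
mm=(m&(P[:,2]>30)&(P[:,2]<62)&(P[:,0]>520)).reshape(im.shape[:2]).astype(np.uint8)
n,l,s,c=cv2.connectedComponentsWithStats(mm)
for i in range(1,n):
    if s[i,4]>120: print('blob px',c[i].round(),s[i,4],rect(P[(l==i).ravel()]))
E
python3 look.py top1; python3 -c "
from h import *
go([608.5,-229.4,150],-24)"
```

```text
bed: x [-23.97694373  21.63068827] y [21.47326435 41.21426364 61.22828699] z95 84.03722690909287 374
blob px [344. 190.] 403 (array([ 606.8, -229.5]), 55.0, 40.1, -23.7)
blob px [384. 196.] 433 (array([ 594.4, -322. ]), 54.4, 41.1, 8.5)
at [580.9 218.9 178.3] yaw -9.3 j6 2.09 F [-0.1 -0.3 -0.5] -> shift [0.0546 0.1994 0.8759] turn 0.0815 rows>= 9
```

Roller0 sits in the bed at y 21 to 61 mm of the stand, top about 82 mm. The other two haven't moved. Next is roller1.

>>> servo_tool --pt "0.055 0.2 0.876 0.081" --pt "0.055 0.2 0.876 0.081" --pt "0.055 0.2 0.876 0.081" --pt "0.055 0.2 0.876 0.081" --pt "0.055 0.2 0.876 0.081" --pt "0.055 0.2 0.876 0.081" --pt "0.055 0.2 0.876 0.081" --pt "0.055 0.2 0.876 0.081" --pt "0.055 0.2 0.876 0.081" --pt "0.055 0.2 0.876 0.081" --pt "0.055 0.2 0.876 0.081" --pt "0.055 0.2 0.876 0.081"

```text
clock: 12.55
position: [606.4, -229.3, 145.6]
eef_rot: [-0.592, -0.386, 0.593, -0.385]
ft_force: [0.4, 0.0, -0.2]
width: 68.3
```

```bash
cat > wr.py <<'E'
from h import *
import sys
c=[float(v) for v in sys.argv[1:3]]
im,d,T,K,D=grab('wrist'); P=cloud(d,T,K,D).reshape(-1,3); hsv=cv2.cvtColor(im,cv2.COLOR_BGR2HSV)
m=cv2.inRange(hsv,(10,20,110),(35,140,255)).reshape(-1)>0
q=P[(np.hypot(P[:,0]-c[0],P[:,1]-c[1])<45)&(P[:,2]>35)&(P[:,2]<62)&m]
r=rect(q); print(r,len(q),np.percentile(q[:,2],95))
yaw=r[3] if r[1]>47 else r[3]
go([*r[0],4.5],yaw)
E
python3 wr.py 608.5 -229.4
```

```text
(array([ 608.4, -229.5]), 54.1, 40.8, -24.4) 3330 53.33145554892015
at [ 606.6 -228.9  146. ] yaw -23.8 j6 1.63 F [-0.   0.1 -0.1] -> shift [ 0.2829  0.004  -0.0003] turn 0.0032 rows>= 3
```

>>> servo_tool --pt "0.05 0.004 0 0.003" --pt "0.12 0.004 0 0.003" --pt "0.2 0.004 0 0.003" --pt "0.25 0.004 0 0.003" --pt "0.272 0.004 0 0.003" --pt "0.282 0.004 0 0.003" --pt "0.282 0.004 0 0.003" --pt "0.282 0.004 0 0.003"

```text
clock: 13.4
position: [609.8, -231.1, 7.1]
eef_rot: [0.595, 0.382, -0.594, 0.384]
ft_force: [0.1, 1.1, 0.2]
width: 68.2
```

>>> servo_tool --pt "0 0 0 0" --pt "0 0 0 0" --pt "0 0 0 0" --pt "0 0 0 0" --fingers -0.34

```text
clock: 13.8
position: [608.8, -231.2, 5.6]
eef_rot: [0.595, 0.383, -0.594, 0.383]
ft_force: [-0.8, -0.7, 0.3]
width: 57.1
```

>>> servo_tool --pt "0 0 0 0" --pt "0 0 0 0" --pt "0 0 0 0" --fingers -0.29

```text
clock: 14.1
position: [608.5, -231.1, 5.3]
eef_rot: [-0.594, -0.383, 0.595, -0.383]
ft_force: [0.2, 0.7, 0.3]
width: 55.0
```

>>> servo_tool --pt "0 0 0 0" --pt "0 0 0 0" --pt "0 0 0 0" --fingers -0.265

```text
clock: 14.4
position: [608.5, -231.0, 5.2]
eef_rot: [-0.594, -0.383, 0.595, -0.383]
ft_force: [-0.9, 0.3, 0.5]
width: 54.0
```

>>> servo_tool --pt "0 0 0 0" --pt "0 0 0 0" --pt "0 0 0 0" --fingers -0.245

```text
clock: 14.7
position: [608.7, -231.0, 5.3]
eef_rot: [0.595, 0.383, -0.594, 0.383]
ft_force: [-0.8, 0.5, 1.1]
width: 53.5
```

>>> servo_tool --pt "-0.01 0 0 0" --pt "-0.03 0 0 0" --pt "-0.06 0 0 0" --pt "-0.1 0 0 0" --pt "-0.15 0 0 0" --pt "-0.2 0 0 0" --pt "-0.24 0 0 0" --pt "-0.26 0 0 0" --pt "-0.26 0 0 0"

```text
clock: 15.6
position: [609.7, -231.4, 137.9]
eef_rot: [0.595, 0.382, -0.594, 0.384]
ft_force: [-0.2, 0.9, -1.8]
width: 53.6
```

```bash
python3 top.py;  python3 -c "
from h import *
go(st(0,0,130),-9.3)"
```

```text
53.56551275125716 15.6 [-0.20290114  0.94323305 -1.77658074]
tcp z 136.12417875322063 [147.85205613 182.33589879 184.62485318 185.18399173]
at [ 609.  -231.2  136.1] yaw -24.4 j6 1.63 F [ 0.2  0.7 -2.6] -> shift [ 0.0117 -0.4031 -0.7104] turn -0.0841 rows>= 9
```

>>> servo_tool --pt "0.01 -0.02 -0.04 -0.01" --pt "0.01 -0.05 -0.09 -0.03" --pt "0.01 -0.09 -0.16 -0.05" --pt "0.01 -0.135 -0.235 -0.07" --pt "0.01 -0.18 -0.31 -0.084" --pt "0.01 -0.225 -0.385 -0.084" --pt "0.01 -0.27 -0.46 -0.084" --pt "0.01 -0.31 -0.535 -0.084" --pt "0.01 -0.35 -0.605 -0.084" --pt "0.01 -0.38 -0.66 -0.084" --pt "0.01 -0.403 -0.704 -0.084" --pt "0.01 -0.403 -0.704 -0.084"

```text
clock: 16.85
position: [569.7, 175.5, 128.6]
eef_rot: [-0.537, -0.459, 0.539, -0.458]
ft_force: [-0.1, -0.9, -2.0]
width: 53.5
```

```bash
python3 -c "
from h import *
go(st(0,-4,35),-9.3); print(arm.get_state()['width'])"; python3 ears.py
```

```text
at [569.7 175.5 128.6] yaw -9.1 j6 2.03 F [-0.1 -0.9 -2. ] -> shift [0.1873 0.0059 0.007 ] turn 0.0011 rows>= 2
53.54412570191287
ear 74 2371 (array([583.6, 244. ]), 63.7, 20.2, -9.1) 78.5
53.44524227158126 [-0.00719101 -0.20572513 -2.00514727] [569.86176946 173.97494546 128.71722346]
```

>>> servo_tool --pt "0.03 0.005 0.004 0" --pt "0.07 0.006 0.004 0.001" --pt "0.12 0.006 0.004 0.001" --pt "0.16 0.006 0.004 0.001" --pt "0.178 0.006 0.004 0.001" --pt "0.187 0.006 0.004 0.001" --pt "0.189 0.006 0.004 0.001" --pt "0.189 0.006 0.004 0.001"

```text
clock: 17.7
position: [574.0, 170.3, 36.5]
eef_rot: [0.54, 0.457, -0.539, 0.457]
ft_force: [0.2, 0.0, -1.9]
width: 53.6
```

>>> servo_tool --pt "0 0 0 0" --pt "0 0 0 0" --pt "0 0 0 0" --pt "0 0 0 0" --fingers -0.4

```text
clock: 18.1
position: [573.8, 170.5, 36.2]
eef_rot: [0.54, 0.457, -0.539, 0.457]
ft_force: [-0.0, -0.7, 0.9]
width: 59.6
```

>>> servo_tool --pt "0 0 0 0" --pt "-0.02 0 0 0" --pt "-0.05 0 0 0" --pt "-0.1 0 0 0" --pt "-0.2 0 0 0" --pt "-0.25 0 0 0" --pt "-0.25 0 0 0" --fingers -0.6

```text
clock: 18.8
position: [575.8, 171.0, 166.6]
eef_rot: [0.542, 0.456, -0.537, 0.458]
ft_force: [-0.2, -0.7, 1.0]
width: 68.1
```

```bash
python3 look.py top2; python3 -c "
from h import *
go([596.5,-322.2,150],8.3)"
```

```text
bed: x [-22.60937923  22.23630912] y [-26.22019766  -3.89586538  24.68759575] z95 84.34288193596494 420
blob px [384. 196.] 434 (array([ 594.6, -322. ]), 54.5, 41.4, 8.2)
at [574.9 170.8 163.9] yaw -9.5 j6 2.03 F [-0.5 -0.3 -1.9] -> shift [0.0266 0.2053 0.9653] turn -0.0989 rows>= 10
```

>>> servo_tool --pt "0.026 0.205 0.965 -0.099" --pt "0.026 0.205 0.965 -0.099" --pt "0.026 0.205 0.965 -0.099" --pt "0.026 0.205 0.965 -0.099" --pt "0.026 0.205 0.965 -0.099" --pt "0.026 0.205 0.965 -0.099" --pt "0.026 0.205 0.965 -0.099" --pt "0.026 0.205 0.965 -0.099" --pt "0.026 0.205 0.965 -0.099" --pt "0.026 0.205 0.965 -0.099" --pt "0.026 0.205 0.965 -0.099" --pt "0.026 0.205 0.965 -0.099"

```text
clock: 20.05
position: [593.9, -323.3, 145.9]
eef_rot: [0.463, 0.535, -0.463, 0.533]
ft_force: [0.4, 0.9, -0.2]
width: 68.5
```

```bash
python3 look.py top3; python3 wr.py 596.5 -322.2
```

```text
bed: x [-23.83382666  21.93470973] y [-25.73490742  14.28275599  60.56177534] z95 84.31385331998878 752
blob px [ 41. 176.] 3040 (array([620. , 497.2]), 218.4, 161.7, -72.9)
blob px [384. 196.] 431 (array([ 594.6, -322.3]), 54.4, 42.2, 8.2)
(array([ 595.9, -321.3]), 54.2, 40.4, 8.3) 3285 53.32874918677449
at [ 594.5 -321.5  147. ] yaw 8.3 j6 0.93 F [0.4 0.  0.8] -> shift [0.285  0.0032 0.0004] turn 0.0003 rows>= 3
```

View pics/top3.png

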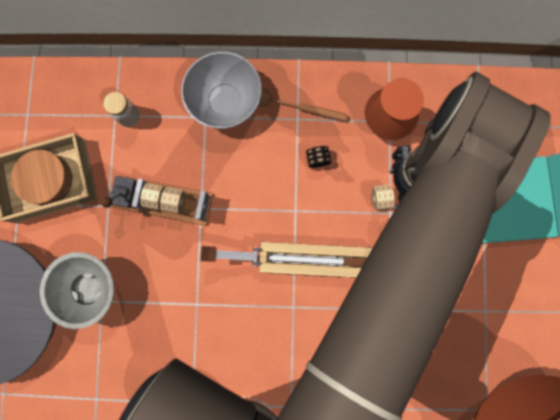

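The top view shows both rollers in the bed at (151,195) and (172,199). The free gap at the near ear is only about 43 mm. I'll nudge the two rollers toward the far ear with closed fingers before bringing the third.

```bash
python3 -c "
from h import *
go(st(0,-50,150),-9.3)"
```

```text
at [ 594.5 -321.5  147. ] yaw 8.3 j6 0.93 F [0.4 0.  0.8] -> shift [-0.0049  0.0704 -0.8947] turn 0.098 rows>= 9
```

>>> servo_tool --pt "-0.005 0.07 -0.895 0.098" --pt "-0.005 0.07 -0.895 0.098" --pt "-0.005 0.07 -0.895 0.098" --pt "-0.005 0.07 -0.895 0.098" --pt "-0.005 0.07 -0.895 0.098" --pt "-0.005 0.07 -0.895 0.098" --pt "-0.005 0.07 -0.895 0.098" --pt "-0.005 0.07 -0.895 0.098" --pt "-0.005 0.07 -0.895 0.098" --pt "-0.005 0.07 -0.895 0.098" --pt "-0.005 0.07 -0.895 0.098" --pt "-0.005 0.07 -0.895 0.098" --fingers 1

```text
clock: 21.35
position: [564.3, 125.4, 150.4]
eef_rot: [-0.539, -0.458, 0.539, -0.458]
ft_force: [-0.6, -0.0, 0.2]
width: 0.2
```

```bash
cat > bed.py <<'E'
from h import *
im,d,T,K,D=grab('wrist'); P=cloud(d,T,K,D).reshape(-1,3)
X=P-np.r_[C,0]; a=np.radians(TH); x=X[:,0]*np.cos(a)+X[:,1]*np.sin(a); y=-X[:,0]*np.sin(a)+X[:,1]*np.cos(a)
q=(abs(x)<20)&(abs(y)<66)&(P[:,2]>76)&(P[:,2]<86)
print('rollers y',np.percentile(y[q],[1,99]),'x',np.percentile(x[q],[2,98]),P[q][:,2].max(),q.sum())
h,e=np.histogram(y[q],bins=np.arange(-70,71,2)); print(dict(zip(e.astype(int),h)))
q=(abs(x)<30)&(abs(abs(y)-74)<12)&(P[:,2]>76)&(P[:,2]<84); print('ears y',np.percentile(y[q&(y>0)],[2,98]) if (q&(y>0)).sum() else '',np.percentile(y[q&(y<0)],[2,98]) if (q&(y<0)).sum() else '')
E
python3 bed.py; python3 -c "
from h import *
go(st(0,-52,46),-9.3)"
```

```text
rollers y [-23.03424849  62.40130486] x [-15.22275696  15.24164449] 83.1956169994904 5957
{np.int64(-70): np.int64(0), np.int64(-68): np.int64(0), np.int64(-66): np.int64(0), np.int64(-64): np.int64(0), np.int64(-62): np.int64(0), np.int64(-60): np.int64(0), np.int64(-58): np.int64(0), np.int64(-56): np.int64(0), np.int64(-54): np.int64(0), np.int64(-52): np.int64(0), np.int64(-50): np.int64(0), np.int64(-48): np.int64(0), np.int64(-46): np.int64(0), np.int64(-44): np.int64(0), np.int64(-42): np.int64(0), np.int64(-40): np.int64(0), np.int64(-38): np.int64(0), np.int64(-36): np.int64(0), np.int64(-34): np.int64(0), np.int64(-32): np.int64(0), np.int64(-30): np.int64(0), np.int64(-28): np.int64(0), np.int64(-26): np.int64(0), np.int64(-24): np.int64(130), np.int64(-22): np.int64(130), np.int64(-20): np.int64(135), np.int64(-18): np.int64(123), np.int64(-16): np.int64(133), np.int64(-14): np.int64(130), np.int64(-12): np.int64(135), np.int64(-10): np.int64(133), np.int64(-8): np.int64(135), np.int64(-6): np.int64(139), np.int64(-4): np.int64(141), np.int64(-2): np.int64(135), np.int64(
[... 463 characters left out ...]
64(155), np.int64(34): np.int64(145), np.int64(36): np.int64(154), np.int64(38): np.int64(172), np.int64(40): np.int64(152), np.int64(42): np.int64(162), np.int64(44): np.int64(173), np.int64(46): np.int64(155), np.int64(48): np.int64(168), np.int64(50): np.int64(172), np.int64(52): np.int64(159), np.int64(54): np.int64(176), np.int64(56): np.int64(161), np.int64(58): np.int64(174), np.int64(60): np.int64(169), np.int64(62): np.int64(95), np.int64(64): np.int64(0), np.int64(66): np.int64(0), np.int64(68): np.int64(0)}
ears y [62.41318212 78.7269642 ] [-78.26561367 -68.55226101]
at [564.5 124.8 150.4] yaw -9.3 j6 1.95 F [ 0.3 -0.3  0.5] -> shift [ 0.2088 -0.0006  0.0011] turn -0.0003 rows>= 3
```

>>> servo_tool --pt "0.06 0 0.001 0" --pt "0.13 0 0.001 0" --pt "0.18 0 0.001 0" --pt "0.2 0 0.001 0" --pt "0.208 0 0.001 0" --pt "0.208 0 -0.01 0" --pt "0.208 0 -0.02 0" --pt "0.208 0 -0.028 0" --pt "0.208 0 -0.034 0" --pt "0.208 0 -0.04 0" --pt "0.208 0 -0.044 0" --pt "0.208 0 -0.044 0"

```text
clock: 22.6
position: [568.5, 147.4, 46.5]
eef_rot: [0.539, 0.458, -0.539, 0.458]
ft_force: [0.1, -0.8, -0.2]
width: -0.1
```

>>> servo_tool --pt "0 0 0.01 0" --pt "0 0 0.03 0" --pt "0 0 0.045 0" --pt "-0.05 0 0.045 0" --pt "-0.12 0 0.045 0" --pt "-0.2 0 0.045 0" --pt "-0.21 0 0.045 0" --pt "-0.21 0 0.045 0"

```text
clock: 23.4
position: [565.6, 124.5, 152.8]
eef_rot: [0.54, 0.457, -0.538, 0.458]
ft_force: [-0.3, 0.0, -0.2]
width: -0.1
```

```bash
python3 bed.py|sed 's/np.int64//g' | grep -v '{'; python3 -c "
from h import *
go([596,-321.5,145],8.3)"
```

```text
rollers y [-17.01530194  62.40181734] x [-15.15888088  15.27926139] 83.14629842403912 5935
ears y [62.42507244 78.97253257] [-78.33770646 -68.55860447]
at [564.7 124.4 151.2] yaw -9.4 j6 1.95 F [-0.4 -0.1  0.4] -> shift [0.0122 0.2067 0.8698] turn -0.0981 rows>= 9
```

Roller1's near edge is now at -17 mm, leaving a 51 mm gap. Now for roller2.

>>> servo_tool --pt "0.012 0.207 0.87 -0.098" --pt "0.012 0.207 0.87 -0.098" --pt "0.012 0.207 0.87 -0.098" --pt "0.012 0.207 0.87 -0.098" --pt "0.012 0.207 0.87 -0.098" --pt "0.012 0.207 0.87 -0.098" --pt "0.012 0.207 0.87 -0.098" --pt "0.012 0.207 0.87 -0.098" --pt "0.012 0.207 0.87 -0.098" --pt "0.012 0.207 0.87 -0.098" --pt "0.012 0.207 0.87 -0.098" --pt "0.012 0.207 0.87 -0.098" --fingers -0.6

```text
clock: 24.65
position: [595.6, -320.2, 143.8]
eef_rot: [0.462, 0.536, -0.462, 0.534]
ft_force: [0.8, 0.0, 0.2]
width: 68.2
```

```bash
python3 wr.py 596 -321.5
```

```text
(array([ 582.3, -288.1]), 48.9, 24.2, -2.5) 1509 53.3630767971938
at [ 596.  -319.7  144.4] yaw 8.4 j6 0.93 F [-0.   1.1 -0.7] -> shift [ 0.2798 -0.0174 -0.0662] turn 0.0604 rows>= 3
```

The measurement has changed, so roller2 was knocked aside. I'll take a fresh picture.

```bash
python3 - <<'E'
from h import *
im,d,T,K,D=grab('wrist','w4'); P=cloud(d,T,K,D).reshape(-1,3); hsv=cv2.cvtColor(im,cv2.COLOR_BGR2HSV)
m=cv2.inRange(hsv,(10,20,90),(35,140,255)).reshape(-1)>0
q=P[(abs(P[:,0]-590)<90)&(abs(P[:,1]+300)<120)&(P[:,2]>35)&(P[:,2]<62)&m]; print(rect(q),len(q),np.percentile(q[:,2],95))
E
python3 look.py
```

```text
(array([ 603.2, -291.8]), 240.4, 109.6, 78.3) 3668 53.2566190059318
bed: x [-23.67064166  21.56666332] y [-19.39250648  20.59930069  60.39694632] z95 84.41581104711781 731
blob px [ 41. 176.] 3041 (array([619.4, 497.5]), 219.1, 161.2, -72.6)
blob px [366. 202.] 423 (array([ 578.4, -280.4]), 54.2, 40.7, -2.5)
```

View pics/w4.png

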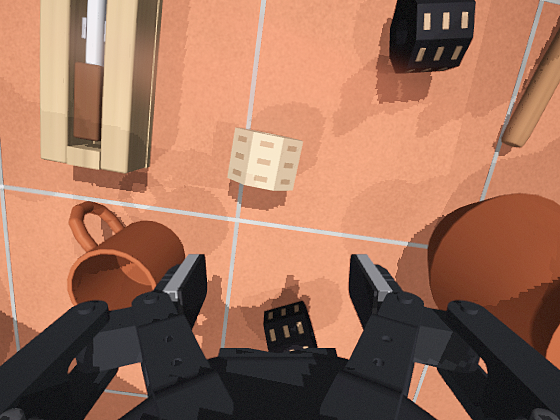

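The view shows roller2 at (264,160), about (580,-280) in world coordinates with its jaw axis near -2.5°. The mug is well clear at (130,262).

```bash
python3 -c "
from h import *
go([580,-280.5,145],-2.5)"
```

```text
at [ 596.4 -319.5  145.2] yaw 8.4 j6 0.93 F [0.  0.7 0.3] -> shift [ 0.0005 -0.0211 -0.082 ] turn 0.0607 rows>= 2
```

>>> servo_tool --pt "0 -0.021 -0.082 0.061" --pt "0 -0.021 -0.082 0.061" --pt "0 -0.021 -0.082 0.061" --pt "0 -0.021 -0.082 0.061"

```text
clock: 25.2
position: [580.6, -281.4, 145.9]
eef_rot: [0.511, 0.488, -0.511, 0.489]
ft_force: [0.0, -0.2, -0.4]
width: 68.0
```

```bash
python3 wr.py 580 -280.5
```

```text
(array([ 580.2, -280.2]), 54.1, 40.7, -2.9) 3306 53.301777406197225
at [ 580.6 -281.9  145.8] yaw -2.6 j6 1.16 F [-0.8  1.5  0.5] -> shift [ 0.2825 -0.0012 -0.0034] turn 0.0019 rows>= 3
```

>>> servo_tool --pt "0.05 -0.001 -0.003 0.002" --pt "0.12 -0.001 -0.003 0.002" --pt "0.2 -0.001 -0.003 0.002" --pt "0.25 -0.001 -0.003 0.002" --pt "0.272 -0.001 -0.003 0.002" --pt "0.282 -0.001 -0.003 0.002" --pt "0.282 -0.001 -0.003 0.002" --pt "0.282 -0.001 -0.003 0.002"

```text
clock: 26.05
position: [580.8, -281.2, 5.9]
eef_rot: [0.513, 0.486, -0.513, 0.488]
ft_force: [0.8, -0.2, 0.6]
width: 68.5
```

>>> servo_tool --pt "0 0 0 0" --pt "0 0 0 0" --pt "0 0 0 0" --pt "0 0 0 0" --fingers -0.34

```text
clock: 26.45
position: [579.8, -280.6, 4.7]
eef_rot: [0.513, 0.486, -0.513, 0.487]
ft_force: [0.4, -0.3, -1.0]
width: 57.7
```

>>> servo_tool --pt "0 0 0 0" --pt "0 0 0 0" --pt "0 0 0 0" --fingers -0.29

```text
clock: 26.75
position: [579.6, -280.5, 4.2]
eef_rot: [-0.513, -0.487, 0.513, -0.487]
ft_force: [-0.2, 0.8, 0.1]
width: 54.8
```

>>> servo_tool --pt "0 0 0 0" --pt "0 0 0 0" --pt "0 0 0 0" --fingers -0.265

```text
clock: 27.05
position: [579.5, -280.5, 4.3]
eef_rot: [-0.513, -0.487, 0.513, -0.487]
ft_force: [-0.1, -0.4, 0.5]
width: 54.4
```

>>> servo_tool --pt "0 0 0 0" --pt "0 0 0 0" --pt "0 0 0 0" --fingers -0.245

```text
clock: 27.35
position: [579.7, -280.6, 4.4]
eef_rot: [0.513, 0.487, -0.513, 0.487]
ft_force: [-0.3, 0.0, 1.6]
width: 53.5
```

>>> servo_tool --pt "-0.01 0 0 0" --pt "-0.03 0 0 0" --pt "-0.06 0 0 0" --pt "-0.1 0 0 0" --pt "-0.15 0 0 0" --pt "-0.2 0 0 0" --pt "-0.24 0 0 0" --pt "-0.26 0 0 0" --pt "-0.26 0 0 0"

```text
clock: 28.25
position: [580.6, -281.0, 136.8]
eef_rot: [0.514, 0.485, -0.513, 0.488]
ft_force: [0.2, 0.1, -2.4]
width: 53.7
```

```bash
python3 top.py;  python3 -c "
from h import *
go(st(0,-43,130),-9.3)"
```

```text
53.727650344458446 28.25 [ 0.2147981   0.10126829 -2.37996474]
tcp z 135.1195627069671 [147.61304679 181.90962128 184.55140745 185.10393527]
at [ 580.  -280.7  135.1] yaw -3.0 j6 1.17 F [-0.2 -0.4 -1.9] -> shift [ 0.0096 -0.0725 -0.8251] turn 0.0349 rows>= 9
```

>>> servo_tool --pt "0.01 -0.003 -0.03 0.005" --pt "0.01 -0.008 -0.09 0.01" --pt "0.01 -0.014 -0.165 0.02" --pt "0.01 -0.022 -0.245 0.035" --pt "0.01 -0.029 -0.33 0.035" --pt "0.01 -0.037 -0.415 0.035" --pt "0.01 -0.044 -0.5 0.035" --pt "0.01 -0.052 -0.585 0.035" --pt "0.01 -0.059 -0.665 0.035" --pt "0.01 -0.066 -0.74 0.035" --pt "0.01 -0.07 -0.795 0.035" --pt "0.01 -0.072 -0.825 0.035"

```text
clock: 29.5
position: [564.4, 135.3, 127.8]
eef_rot: [-0.538, -0.459, 0.539, -0.458]
ft_force: [0.5, 0.4, -1.5]
width: 53.7
```

>>> servo_tool --pt "0 0 0 0" --pt "0 0 0 0"

```text
clock: 29.7
position: [565.1, 132.7, 128.6]
eef_rot: [-0.538, -0.458, 0.54, -0.458]
ft_force: [0.0, -0.9, -1.7]
width: 54.0
```

```bash
python3 -c "
from h import *
go(st(0,-43,35),-9.3); print(arm.get_state()['width'])"; python3 bed.py|sed 's/np.int64//g' | grep -v '{'
```

```text
at [565.1 132.7 128.6] yaw -9.3 j6 1.96 F [ 0.  -0.9 -1.7] -> shift [ 0.1871  0.0008 -0.0013] turn -0.0001 rows>= 2
53.99242970010816
rollers y [-16.709203    62.79490723] x [-15.08500554  15.21120398] 83.0196567571673 7289
ears y [62.42348606 78.89586266]
```

>>> servo_tool --pt "0.03 0.001 0 0" --pt "0.07 0.001 0 0" --pt "0.12 0.001 0 0" --pt "0.16 0.001 0 0" --pt "0.178 0.001 0 0" --pt "0.187 0.001 0 0" --pt "0.189 0.001 0 0" --pt "0.189 0.001 0 0"

```text
clock: 30.55
position: [566.6, 133.0, 35.7]
eef_rot: [0.539, 0.457, -0.539, 0.458]
ft_force: [0.4, -0.8, -1.8]
width: 53.5
```

>>> servo_tool --pt "0 0 0 0" --pt "0 0 0 0" --pt "0 0 0 0" --pt "0 0 0 0" --fingers -0.4

```text
clock: 30.95
position: [566.2, 133.3, 35.2]
eef_rot: [0.539, 0.458, -0.539, 0.458]
ft_force: [0.3, -0.7, -0.2]
width: 59.8
```

>>> servo_tool --pt "0 0 0 0" --pt "-0.02 0 0 0" --pt "-0.05 0 0 0" --pt "-0.1 0 0 0" --pt "-0.2 0 0 0" --pt "-0.25 0 0 0" --pt "-0.25 0 0 0" --pt "-0.25 0 0 0" --fingers -0.6

```text
clock: 31.75
position: [566.3, 133.3, 160.7]
eef_rot: [0.54, 0.457, -0.538, 0.458]
ft_force: [-0.6, -0.3, -0.6]
width: 68.5
```

```bash
python3 bed.py|sed 's/np.int64//g'; python3 - <<'E'
from h import *
go([451,70,150],-1.5)
E
```

```text
rollers y [-60.96475902  62.29273721] x [-15.42555281  15.31805634] 83.20586287630243 7570
{(-70): (0), (-68): (0), (-66): (0), (-64): (26), (-62): (98), (-60): (108), (-58): (94), (-56): (110), (-54): (97), (-52): (112), (-50): (104), (-48): (117), (-46): (93), (-44): (119), (-42): (111), (-40): (111), (-38): (113), (-36): (105), (-34): (121), (-32): (107), (-30): (120), (-28): (120), (-26): (110), (-24): (147), (-22): (0), (-20): (0), (-18): (102), (-16): (112), (-14): (129), (-12): (127), (-10): (121), (-8): (103), (-6): (124), (-4): (129), (-2): (127), (0): (126), (2): (112), (4): (118), (6): (128), (8): (131), (10): (133), (12): (130), (14): (136), (16): (132), (18): (134), (20): (133), (22): (45), (24): (134), (26): (135), (28): (137), (30): (136), (32): (136), (34): (134), (36): (137), (38): (135), (40): (136), (42): (141), (44): (143), (46): (154), (48): (149), (50): (142), (52): (138), (54): (154), (56): (157), (58): (155), (60): (146), (62): (96), (64): (0), (66): (0), (68): (0)}
ears y [62.40325356 78.66079288] [-78.74571702 -62.42301288]
at [565.6 133.1 159.4] yaw -9.3 j6 1.96 F [-0.2  0.  -0.3] -> shift [ 0.0189 -0.2058  0.1617] turn -0.0435 rows>= 3
```

All three rollers are seated, spanning y -64 to +63 mm with their tops level at about 83 mm. Next I'll look at the ejector pad.

>>> servo_tool --pt "0.01 -0.206 0.162 -0.043" --pt "0.01 -0.206 0.162 -0.043" --pt "0.01 -0.206 0.162 -0.043" --pt "0.01 -0.206 0.162 -0.043" --pt "0.01 -0.206 0.162 -0.043" --fingers 1

```text
clock: 32.3
position: [450.5, 69.7, 154.0]
eef_rot: [-0.507, -0.493, 0.507, -0.493]
ft_force: [0.3, -0.5, 0.6]
width: 0.0
```

```bash
python3 - <<'E'
from h import *
im,d,T,K,D=grab('wrist','w5'); P=cloud(d,T,K,D).reshape(-1,3)
q=P[(abs(P[:,0]-450)<40)&(P[:,1]>20)&(P[:,1]<110)&(P[:,2]>60)&(P[:,2]<100)]
print(len(q),rect(q),q[:,2].max()); q2=q[q[:,1]>50]; print(rect(q2),q2.mean(0),np.percentile(q2[:,1],[1,99]),np.percentile(q2[:,0],[1,99]))
im,d,T,K,D=grab('top'); P=cloud(d,T,K,D).reshape(-1,3); n=np.hypot(P[:,0]-447,0)
q=P[(abs(P[:,0]-443)<50)&(P[:,1]<-20)&(P[:,1]>-330)&(P[:,2]>42)&(P[:,2]<50)&(abs(P[:,1]+175)<133)]; print('cradle',rect(q),len(q))
ax=q[:,1]; 
for lo in(-300,-250,-200,-150,-100,-60): 
    s=q[abs(q[:,1]-lo)<12]; print(lo,np.percentile(s[:,0],[1,99]).round(1))
go([451,72,105],-1.7)
E
```

```text
2512 (array([450.1,  72.4]), 45.1, 34.2, 88.1) 98.68402733282903
(array([450.1,  72.5]), 45.1, 34.1, 88.4) [450.24216187  76.90838545  91.23595946] [50.90531163 94.66255691] [433.9268519  466.73194954]
cradle (array([ 441.8, -173.7]), 264.9, 70.2, 88.3) 2420
-300 [405.1 471.5]
-250 [406.  473.4]
-200 [407.1 475.8]
-150 [408.2 477.1]
-100 [409.2 478.2]
-60 [410.4 479.5]
at [451.7  70.2 154.3] yaw -1.6 j6 1.75 F [-0.6  0.2  0.6] -> shift [ 0.0985 -0.0015 -0.0035] turn 0.0007 rows>= 1
```

View pics/w5.png

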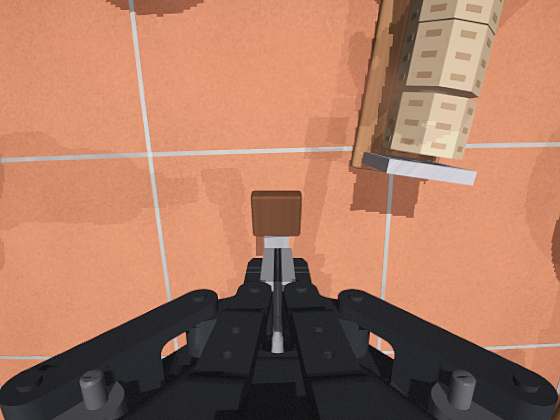

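The view shows the pad at (276,213), centred at about (450.5, 77) and 93 mm high. I'll press it straight down with closed fingers.

>>> servo_tool --pt "0.05 -0.002 -0.016 0" --pt "0.1 -0.002 -0.018 0" --pt "0.13 -0.002 -0.018 0" --pt "0.15 -0.002 -0.018 0" --pt "0.17 -0.002 -0.018 0" --pt "0.19 -0.002 -0.018 0" --pt "0.21 -0.002 -0.018 0" --pt "0.23 -0.002 -0.018 0" --pt "0.25 -0.002 -0.018 0" --pt "0.262 -0.002 -0.018 0" --pt "0.266 -0.002 -0.018 0" --pt "0.268 -0.002 -0.018 0"

```text
clock: 33.6
position: [451.2, 78.2, 25.0]
eef_rot: [0.507, 0.492, -0.507, 0.494]
ft_force: [-16.8, -4.7, 52.5]
width: -0.4
```

>>> servo_tool --pt "0 0 0 0" --pt "0 0 0 0" --pt "0 0 0 0"

```text
clock: 33.9
position: [451.1, 78.2, 25.1]
eef_rot: [0.508, 0.492, -0.506, 0.494]
ft_force: [-14.2, -4.7, 46.2]
width: -0.0
```

The force rose to about 50 N at the stop, so the lever is fully down. I'll retract and look over the axle.

>>> servo_tool --pt "-0.05 0 0 0" --pt "-0.15 0 0 0" --pt "-0.25 0 0 0" --pt "-0.32 0 0.05 0" --pt "-0.34 0.005 0.15 0" --pt "-0.34 0.01 0.25 0" --pt "-0.34 0.015 0.35 0" --pt "-0.34 0.018 0.45 0" --pt "-0.34 0.018 0.54 0" --pt "-0.34 0.018 0.6 0" --pt "-0.34 0.018 0.6 0" --fingers 0

```text
clock: 35.0
position: [450.2, -224.4, 189.3]
eef_rot: [-0.508, -0.492, 0.509, -0.491]
ft_force: [-0.6, 0.5, -0.6]
width: 42.3
```

```bash
cat > ax.py <<'E'
from h import *
import sys
im,d,T,K,D=grab('wrist',sys.argv[1]); P=cloud(d,T,K,D).reshape(-1,3)
q=P[(abs(P[:,0]-443)<40)&(P[:,1]<-20)&(P[:,1]>-330)&(P[:,2]>60)&(P[:,2]<100)]
print(len(q),rect(q),np.percentile(q[:,2],[5,50,95]))
h=q[q[:,2]>83.5]; print('handle',rect(h),len(h)); 
b=P[(abs(P[:,0]-443)<50)&(P[:,1]>-330)&(P[:,1]<0)&(P[:,2]>42)&(P[:,2]<50)]; print('block',rect(b),b[:,1].min())
go([443,-250,100],-1.7)
E
python3 ax.py w6; python3 look.py top6
```

```text
6335 (array([ 443.2, -173. ]), 220.5, 20.1, 88.4) [61.97393591 79.2988884  84.86863371]
handle (array([ 441.2, -255.4]), 54.7, 19.5, 88.5) 1244
block (array([ 443. , -181.1]), 249.9, 70.4, 88.5) -306.2688285988744
at [ 450.2 -222.6  189.4] yaw -1.8 j6 1.14 F [-0.6 -0.2 -0.5] -> shift [ 0.1788 -0.0122  0.0553] turn -0.0005 rows>= 2
bed: x [-23.77211932  21.77454412] y [-61.51943346  -0.87851497  59.73979403] z95 84.49285031339572 1082
blob px [ 53. 173.] 799 (array([623.2, 486.8]), 196.6, 162.0, -72.3)
blob px [ 37. 176.] 2181 (array([620.5, 501.8]), 135.0, 128.2, 70.5)
```

View pics/w6.png

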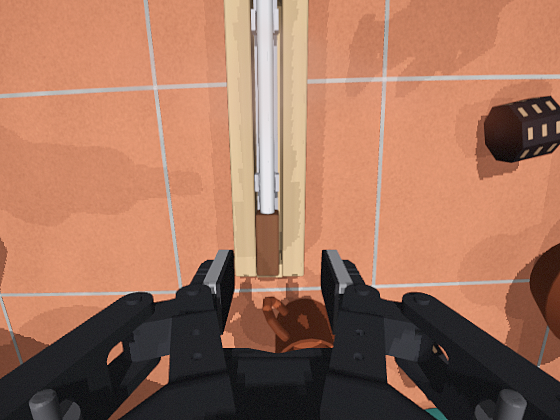

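The view shows the axle risen on its lifters, with the handle at (267,243) and its top near 86 mm. The mug at (300,320) is clear below the gripper body. Time to grasp the handle.

```bash
python3 -c "
from h import *
go([441.2,-256,55],-1.5)"
```

```text
at [ 450.3 -221.5  189.7] yaw -1.7 j6 1.14 F [-0.1  0.  -0.3] -> shift [ 0.2693 -0.0156  0.0698] turn -0.0011 rows>= 3
```

>>> servo_tool --pt "0.02 -0.016 0.05 0" --pt "0.05 -0.016 0.07 -0.001" --pt "0.12 -0.016 0.07 -0.001" --pt "0.19 -0.016 0.07 -0.001" --pt "0.23 -0.016 0.07 -0.001" --pt "0.255 -0.016 0.07 -0.001" --pt "0.269 -0.016 0.07 -0.001" --pt "0.269 -0.016 0.07 -0.001" --pt "0.269 -0.016 0.07 -0.001"

```text
clock: 36.0
position: [442.9, -256.0, 57.3]
eef_rot: [0.506, 0.493, -0.506, 0.494]
ft_force: [-0.1, -0.1, -0.3]
width: 42.8
```

```bash
python3 -c "
from h import *
go([441.2,-256,55],-1.5)"
```

```text
at [ 442.9 -256.    57.3] yaw -1.4 j6 1.07 F [-0.1 -0.1 -0.3] -> shift [ 0.0045 -0.0033  0.0001] turn 0.0007 rows>= 1
```

>>> servo_tool --pt "0.003 -0.002 0 0" --pt "0.003 -0.002 0 0" --pt "0.003 -0.002 0 0" --fingers 0.4

```text
clock: 36.3
position: [441.4, -256.1, 55.3]
eef_rot: [0.506, 0.494, -0.506, 0.494]
ft_force: [-0.4, -0.2, -0.4]
width: 25.8
```

>>> servo_tool --pt "0 0 0 0" --pt "0 0 0 0" --pt "0 0 0 0" --pt "0 0 0 0" --pt "0 0 0 0" --fingers 1

```text
clock: 36.8
position: [441.2, -256.0, 54.9]
eef_rot: [-0.506, -0.494, 0.506, -0.494]
ft_force: [-0.4, -0.6, 3.5]
width: 19.3
```

>>> servo_tool --pt "-0.02 0 0 0" --pt "-0.06 0 0 0" --pt "-0.12 0 0 0" --pt "-0.16 0 0 0" --pt "-0.18 0 0 0" --pt "-0.18 0 0 0" --pt "-0.18 0 0 0"

```text
clock: 37.5
position: [440.9, -255.7, 144.0]
eef_rot: [-0.506, -0.494, 0.506, -0.494]
ft_force: [-0.6, -0.4, -1.1]
width: 19.3
```

```bash
cat > rod.py <<'E'
from h import *
import sys
im,d,T,K,D=grab('wrist',sys.argv[1] if len(sys.argv)>1 else None); P=cloud(d,T,K,D).reshape(-1,3); tt=toolT(); L=(P-tt[:3,3])@tt[:3,:3]  # tool coords
hsv=cv2.cvtColor(im,cv2.COLOR_BGR2HSV).reshape(-1,3)
q=(abs(L[:,1])<25)&(L[:,2]<-15)&(L[:,2]>-220)&(L[:,0]>-60)&(L[:,0]<20); q&=(L[:,2]<-35)
Q=L[q]
for lo in range(-210,-30,15):
    s=Q[(Q[:,2]>=lo)&(Q[:,2]<lo+15)]
    if len(s)>5: 
        top=s[s[:,0]<np.percentile(s[:,0],30)]; print(lo+7,len(s),'y',np.percentile(s[:,1],[3,97]).round(1),'mid',np.mean(np.percentile(s[:,1],[3,97])).round(2),'topx',np.percentile(s[:,0],5).round(1))
print('tip z',Q[:,2].min()); go(st(0,-107,55),-9.3); print(arm.get_state()['width'])
E
python3 rod.py w7
```

```text
-113 360 y [-5.4  6. ] mid 0.26 topx -25.9
-98 1632 y [-5.   6.1] mid 0.54 topx -25.9
-83 1466 y [-5.   6.2] mid 0.62 topx -26.0
-68 1340 y [-4.9  6.2] mid 0.69 topx -25.9
-53 1224 y [-4.9  6.4] mid 0.76 topx -25.9
-38 744 y [-4.7  6.3] mid 0.77 topx -25.9
tip z -109.2506737665777
at [ 440.6 -255.6  143.6] yaw -1.4 j6 1.07 F [-0.5  0.3 -0.7] -> shift [ 0.1774  0.2135 -0.6564] turn 0.0439 rows>= 8
18.970802726076066
```

View pics/w7.png

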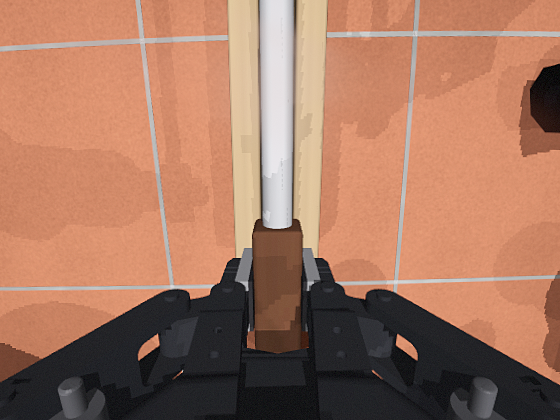

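The view shows the axle held straight, its rod running up from (277,225) with the handle centred in the jaws. In tool coordinates the axis is at y of about +0.6 and about 21 mm above the TCP.

```bash
python3 -c "
from h import *
print(st(-.6,-305,34)); go(st(-.6,-305,34),-9.3)"
```

```text
[np.float64(522.6187211336307), np.float64(-125.29403121141416), 34]
at [ 440.6 -255.6  143.6] yaw -1.4 j6 1.07 F [-0.5  0.3 -0.7] -> shift [ 0.2192  0.1579 -0.2643] turn 0.0439 rows>= 4
```

>>> servo_tool --pt "0 0.02 -0.02 0.01" --pt "0 0.06 -0.08 0.025" --pt "0 0.1 -0.15 0.044" --pt "0 0.14 -0.21 0.044" --pt "0 0.158 -0.25 0.044" --pt "0.05 0.158 -0.264 0.044" --pt "0.12 0.158 -0.264 0.044" --pt "0.18 0.158 -0.264 0.044" --pt "0.205 0.158 -0.264 0.044" --pt "0.215 0.158 -0.264 0.044" --pt "0.215 0.158 -0.264 0.044" --pt "0.215 0.158 -0.264 0.044"

```text
clock: 38.75
position: [524.2, -126.2, 38.5]
eef_rot: [0.539, 0.457, -0.539, 0.458]
ft_force: [-0.2, -0.3, -1.6]
width: 19.1
```

```bash
cat > tip.py <<'E'
from h import *
import sys
for n in('top','scene'):
    im,d,T,K,D=grab(n); P=cloud(d,T,K,D).reshape(-1,3)
    X=P-np.r_[C,0]; a=np.radians(TH); x=X[:,0]*np.cos(a)+X[:,1]*np.sin(a); y=-X[:,0]*np.sin(a)+X[:,1]*np.cos(a); z=P[:,2]
    q=(abs(x)<14)&(y<-84)&(y>-280)&(z>40)&(z<75)
    for lo in range(-280,-80,20):
        s=q&(y>=lo)&(y<lo+20)
        if s.sum()>5: print(n,lo+10,s.sum(),'x',np.percentile(x[s],[5,50,95]).round(1),'ztop',np.percentile(z[s],95).round(1))
    if q.any(): print('tip y',np.percentile(y[q],99.5))
    e=(abs(x)<40)&(abs(y+74)<9)&(z>73)&(z<86); print('near ear x',np.percentile(x[e],[2,98]).round(1),'y',np.percentile(y[e],[3,97]).round(1),'z',np.median(z[e]).round(1))
    np.save('im_%s.npy'%n,im)
    i=np.argmin((np.abs(x+0)+np.abs(y+90)+np.abs(z-55))); r,c=divmod(i,560); print(n,'px',c,r)
    cv2.imwrite('pics/tip_%s.png'%n,cv2.resize(im[max(0,r-60):r+60,max(0,c-70):c+70],None,fx=4,fy=4,interpolation=cv2.INTER_CUBIC))
go(st(-.6,-305,34),-9.3); s=arm.get_state(); print(s['width'],s['clock'])
E
python3 tip.py
```

```text
top -230 25 x [-5.2 -0.5  5.6] ztop 65.9
top -210 44 x [-5.  -0.1  5.3] ztop 66.9
top -190 46 x [-5.5 -0.6  5.3] ztop 66.8
top -170 45 x [-5.5 -0.6  5.5] ztop 67.0
top -150 44 x [-5.1 -0.2  5. ] ztop 67.4
top -130 45 x [-5.7 -1.   5.1] ztop 67.1
top -110 23 x [-5.1 -0.2  4.6] ztop 68.5
tip y -108.33152822955533
near ear x [-31.8  29.2] y [-79.3 -68.9] z 79.4
top px 6 0
scene -270 45 x [0.5 5.5 9.4] ztop 64.2
scene -250 49 x [-0.2  5.8  9.7] ztop 63.0
scene -230 48 x [-0.4  6.2  9.4] ztop 63.6
scene -210 45 x [0.3 6.  9.4] ztop 64.4
scene -190 47 x [-0.5  5.3  9.3] ztop 63.0
scene -170 46 x [-1.3  5.4  9.1] ztop 63.6
scene -150 44 x [-0.2  5.5  8.9] ztop 63.8
scene -130 41 x [-0.3  6.2  9. ] ztop 63.6
scene -110 18 x [1.  4.5 7.9] ztop 62.2
tip y -109.47005051735435
near ear x [-30.9  33.6] y [-80.5 -70.1] z 76.9
scene px 5 0
at [ 524.4 -126.2   38.8] yaw -9.3 j6 1.5 F [ 0.1 -0.6 -1.3] -> shift [ 0.0095 -0.0038 -0.0012] turn -0.0002 rows>= 1
19.17039646998087 38.85
```

View pics/tip_scene.png

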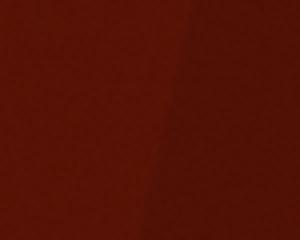

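The crop missed, which used a view, but the numbers suffice: both views put the rod within about 1 mm of the near-ear centre once a 1.9 mm lateral correction is applied, and the tip is about 29 mm short of the ear. I'll correct and start inserting.

>>> servo_tool --pt "0.006 -0.003 0 0" --pt "0.01 -0.004 0 0" --pt "0.01 -0.004 0 0" --pt "0.01 -0.004 0 0"

```text
clock: 39.25
position: [521.3, -125.6, 32.3]
eef_rot: [-0.539, -0.458, 0.539, -0.458]
ft_force: [0.6, -0.0, -0.6]
width: 18.9
```

```bash
python3 -c "
from h import *
go(st(-.6,-265,33.8),-9.3)"
```

```text
at [ 521.3 -125.6   32.3] yaw -9.3 j6 1.5 F [ 0.6 -0.  -0.6] -> shift [-0.003   0.0025 -0.0809] turn -0.0001 rows>= 1
```

>>> servo_tool --pt "-0.003 0.0025 0 0" --pt "-0.003 0.0025 0 0" --pt "-0.003 0.0025 0 0" --pt "-0.003 0.0025 0 0" --pt "-0.003 0.0025 0 0"

```text
clock: 39.75
position: [522.6, -125.7, 33.8]
eef_rot: [-0.539, -0.458, 0.539, -0.458]
ft_force: [0.0, -0.0, -0.8]
width: 18.8
```

```bash
python3 -c "
from h import *
go(st(-.6,-262,33.8),-9.3)"
```

```text
at [ 522.6 -125.7   33.8] yaw -9.3 j6 1.5 F [ 0.  -0.  -0.8] -> shift [-0.0001 -0.0001 -0.0869] turn -0.0001 rows>= 1
```

Aligned. Now I'll advance slowly through the near ear.

>>> servo_tool --pt "0 0 -0.012 0" --pt "0 0 -0.028 0" --pt "0 0 -0.04 0" --pt "0 0 -0.048 0" --pt "0 0 -0.056 0" --pt "0 0 -0.064 0" --pt "0 0 -0.072 0" --pt "0 0 -0.08 0" --pt "0 0 -0.086 0" --pt "0 0 -0.09 0" --pt "0 0 -0.09 0"

```text
clock: 40.85
position: [530.0, -81.1, 33.8]
eef_rot: [0.539, 0.458, -0.539, 0.458]
ft_force: [0.6, -0.6, -1.5]
width: 19.2
```

```bash
sed -i 's/i=np.argmin/i=np.nanargmin/' tip.py; python3 -c "
from h import *
go(st(-.6,-220,33.8),-9.3); print(arm.get_state()['torque'],arm.get_state()['width'])"; python3 tip.py | grep -v ' -2'
```

```text
at [530.  -81.1  33.8] yaw -9.3 j6 1.58 F [ 0.6 -0.6 -1.5] -> shift [ 0.     -0.0003 -0.0805] turn -0.0001 rows>= 1
[-0.02954733 -0.01017707  0.02259065] 19.232829726868648
top -130 45 x [-7.2 -1.7  3.8] ztop 62.2
tip y -84.98865846287103
near ear x [-31.7  29.3] y [-79.2 -69.3] z 80.0
top px 208 206
scene -190 45 x [-2.   3.7  8. ] ztop 58.2
scene -170 45 x [-2.   3.9  7.4] ztop 59.2
scene -150 42 x [-1.6  4.8  7.8] ztop 59.3
scene -130 45 x [-2.6  4.2  7.4] ztop 58.3
scene -110 43 x [-2.2  3.7  6.3] ztop 57.9
scene -90 35 x [-2.3  3.8  7. ] ztop 58.1
tip y -85.52129097068513
near ear x [-28.8  33.4] y [-80.5 -69.5] z 77.1
scene px 334 190
at [529.9 -81.4  33.8] yaw -9.3 j6 1.58 F [ 0.2 -0.1 -1.3] -> shift [-0.0004 -0.0002  0.089 ] turn -0.0001 rows>= 1
19.039775560168803 40.95
```

No contact force, so the tip is through the near ear. I'll continue through the rollers.

>>> servo_tool --pt "0 0 -0.01 0" --pt "0 0 -0.024 0" --pt "0 0 -0.04 0" --pt "0 0 -0.056 0" --pt "0 0 -0.072 0" --pt "0 0 -0.088 0" --pt "0 0 -0.104 0" --pt "0 0 -0.12 0" --pt "0 0 -0.132 0" --pt "0 0 -0.14 0" --pt "0 0 -0.14 0"

```text
clock: 42.05
position: [541.4, -11.8, 33.8]
eef_rot: [0.539, 0.458, -0.539, 0.458]
ft_force: [1.2, -0.6, -0.0]
width: 19.1
```

```bash
python3 -c "
from h import *
go(st(-.6,-120,33.8),-9.3); print(arm.get_state()['torque'],arm.get_state()['width'])"
```

```text
at [541.4 -11.8  33.8] yaw -9.3 j6 1.71 F [ 1.2 -0.6 -0. ] -> shift [-0.     -0.0003 -0.1399] turn 0.0001 rows>= 2
[-0.06576907 -0.0100771  -0.04148786] 19.11754979064589
```

>>> servo_tool --pt "0 0 -0.01 0" --pt "0 0 -0.024 0" --pt "0 0 -0.04 0" --pt "0 0 -0.056 0" --pt "0 0 -0.072 0" --pt "0 0 -0.086 0" --pt "0 0 -0.098 0" --pt "0 0 -0.108 0" --pt "0 0 -0.118 0" --pt "0 0 -0.128 0" --pt "0 0 -0.136 0" --pt "0 0 -0.136 0"

```text
clock: 43.25
position: [552.4, 55.3, 33.8]
eef_rot: [0.539, 0.458, -0.539, 0.458]
ft_force: [0.1, 0.1, -1.0]
width: 19.0
```

```bash
python3 -c "
from h import *
go(st(-.6,-107,33.8),-9.3); print(arm.get_state()['torque'],arm.get_state()['width'])"; python3 tip.py | grep tip
```

```text
at [552.4  55.3  33.8] yaw -9.3 j6 1.83 F [ 0.1  0.1 -1. ] -> shift [ 0.0001 -0.0005 -0.03  ] turn 0.0 rows>= 1
[-0.04455145  0.01468849  0.04254583] 18.98561320106973
tip y -138.88586050243435Traceback (most recent call last):
  File "tip.py", line 11, in <module>
    e=(abs(x)<40)&(abs(y+74)<9)&(z>73)&(z<86); print('near ear x',np.percentile(x[e],[2,98]).round(1),'y',np.percentile(y[e],[3,97]).round(1),'z',np.median(z[e]).round(1))
                                                                  ~~~~~~~~~~~~~^^^^^^^^^^^^^
    return _quantile_unchecked(
        a, q, axis, out, overwrite_input, method, keepdims, weights)
    return _ureduce(a,
                    func=_quantile_ureduce_func,
    ...<5 lines>...
                    overwrite_input=overwrite_input,
                    method=method)
    r = func(a, **kwargs)
    result = _quantile(arr,
                       quantiles=q,
    ...<2 lines>...
                       out=out,
                       weights=wgt)
    slices_having_nans = np.isnan(arr[-1, ...])
                                  ~~~^^^^^^^^^
IndexError: index -1 is out of bounds for axis 0 with size 0
```

>>> servo_tool --pt "0 0 -0.006 0" --pt "0 0 -0.012 0" --pt "0 0 -0.018 0" --pt "0 0 -0.022 0" --pt "0 0 -0.026 0" --pt "0 0 -0.028 0" --pt "0 0 -0.028 0"

```text
clock: 44.0
position: [554.6, 68.8, 33.8]
eef_rot: [-0.539, -0.458, 0.539, -0.458]
ft_force: [-0.6, -0.1, -0.8]
width: 19.3
```

>>> servo_tool --pt "0 0 -0.002 0" --pt "0 0 -0.003 0" --pt "0 0 -0.003 0"

```text
clock: 44.3
position: [554.8, 70.0, 33.8]
eef_rot: [-0.539, -0.458, 0.539, -0.458]
ft_force: [1.2, -0.8, -1.3]
width: 19.4
```

>>> servo_tool --pt "0 0 -0.002 0" --pt "0 0 -0.003 0" --pt "0 0 -0.003 0"

```text
clock: 44.6
position: [554.7, 70.0, 33.8]
eef_rot: [-0.538, -0.457, 0.54, -0.458]
ft_force: [-1.6, -7.2, 1.2]
width: 19.4
```

```bash
python3 -c "
from h import *
go(st(-.6,-107,33.8),-9.3); print(arm.get_state()['torque'],arm.get_state()['width'])"
```

```text
at [554.7  70.   33.8] yaw -9.4 j6 1.86 F [-1.6 -7.2  1.2] -> shift [ 0.     -0.0003 -0.0001] turn -0.0005 rows>= 1
[-1.25841212  0.21454393 -0.02332703] 19.388229083273536
```

A 7 N reaction came exactly where the handle should meet the ear, so the axle is home. I'll release and check.

>>> servo_tool --pt "0 0 0 0" --pt "0 0 0 0" --pt "0 0 0 0" --pt "0 0 0 0" --pt "0 0 0 0" --fingers 0.2

```text
clock: 45.1
position: [555.1, 71.8, 33.9]
eef_rot: [0.539, 0.458, -0.539, 0.458]
ft_force: [-0.7, 0.1, -0.4]
width: 33.7
```

>>> servo_tool --pt "-0.02 0 0 0" --pt "-0.08 0 0 0" --pt "-0.16 0 0 0" --pt "-0.24 0 0 0" --pt "-0.3 0 0 0" --pt "-0.3 0 0 0" --pt "-0.3 0 0 0"

```text
clock: 45.8
position: [555.5, 71.7, 184.9]
eef_rot: [0.54, 0.457, -0.538, 0.458]
ft_force: [-0.0, -0.8, -0.5]
width: 34.0
```

```bash
python3 - <<'E'
from h import *
im,d,T,K,D=grab('wrist','w8'); P=cloud(d,T,K,D).reshape(-1,3)
X=P-np.r_[C,0]; a=np.radians(TH); x=X[:,0]*np.cos(a)+X[:,1]*np.sin(a); y=-X[:,0]*np.sin(a)+X[:,1]*np.cos(a); z=P[:,2]
q=(abs(x)<16)&(y>-150)&(y<-82)&(z>50)&(z<75); print('handle x',np.percentile(x[q],[3,97]),'y',np.percentile(y[q],[1,99]),'z',np.percentile(z[q],[10,50,95]))
q=(abs(x)<15)&(y>79)&(y<110)&(z>40)&(z<75); print('tip',q.sum(), np.percentile(y[q],[1,99]) if q.any() else '', np.percentile(x[q],[3,97]) if q.any() else '')
import subprocess
b=(abs(x)<45)&(y>100)&(y<150)&(z>90)&(z<130); print('ball',P[b].mean(0) if b.any() else '',x[b].mean() if b.any() else '',y[b].mean() if b.any() else '')
E
python3 bed.py | grep -v '{'; python3 -c "
from h import *
print(st(-38,128,104)); go(st(-90,128,150),-9.3)"
```

```text
handle x [-9.01722801  9.52159122] y [-133.96548133  -82.34099594] z [60.35834994 61.33963084 62.48621974]
tip 0  
ball   
rollers y [-60.83224743  46.80251088] x [-15.42623555  15.12097615] 83.87133658258367 6414
ears y  [-78.51908648 -68.83589059]
[np.float64(555.6847718777715), np.float64(308.05847690199903), 104]
at [554.4  71.5 182.8] yaw -9.3 j6 1.86 F [ 0.6  0.7 -0.4] -> shift [ 0.0657 -0.1781 -0.4672] turn -0.0001 rows>= 6
```

View pics/w8.png

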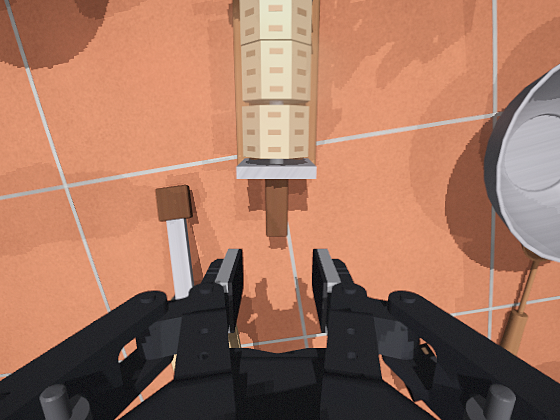

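The view shows the handle (277,208) against the near ear (277,171), with three rollers in line. The handle's rear end is at y = -134 mm, so the shoulder is at about -79. On to the lock: I'll approach the ball from the robot side.

>>> servo_tool --pt "0.03 -0.168 -0.467 0" --pt "0.03 -0.168 -0.467 0" --pt "0.03 -0.168 -0.467 0" --pt "0.03 -0.168 -0.467 0" --pt "0.03 -0.168 -0.467 0" --pt "0.03 -0.168 -0.467 0" --pt "0.03 -0.168 -0.467 0" --pt "0.03 -0.168 -0.467 0" --pt "0.03 -0.168 -0.467 0" --fingers 1

```text
clock: 46.8
position: [510.3, 314.2, 168.6]
eef_rot: [-0.539, -0.457, 0.54, -0.457]
ft_force: [-0.4, 0.0, 0.1]
width: -0.3
```

```bash
python3 - <<'E'
from h import *
im,d,T,K,D=grab('wrist'); P=cloud(d,T,K,D).reshape(-1,3)
for n in('wrist','top'):
    if n=='top': im,d,T,K,D=grab('top'); P=cloud(d,T,K,D).reshape(-1,3)
    X=P-np.r_[C,0]; a=np.radians(TH); x=X[:,0]*np.cos(a)+X[:,1]*np.sin(a); y=-X[:,0]*np.sin(a)+X[:,1]*np.cos(a); z=P[:,2]
    b=(abs(x)<60)&(y>105)&(y<150)&(z>95)&(z<120)
    if b.sum()>3: print(n,b.sum(),'x',np.percentile(x[b],[2,98]),'y',np.percentile(y[b],[2,98]),'z',z[b].max())
    t=(abs(x)<15)&(y>81)&(y<110)&(z>45)&(z<75); print('tip',t.sum(), (np.percentile(y[t],[2,98]),np.percentile(x[t],[3,97])) if t.any() else '')
go(st(-85,128,88),-9.3)
E
```

```text
wrist 1101 x [-47.70356478 -25.88898644] y [118.70556475 140.51260688] z 118.49207367211133
tip 165 (array([81.29549762, 92.9002022 ]), array([-6.01474192,  3.4257081 ]))
top 114 x [-48.60374717 -24.93800932] y [114.23847424 136.18784046] z 119.4699615270606
tip 4 (array([87.30484931, 91.10143602]), array([-2.37315208, -0.00457086]))
at [510.4 314.3 168.9] yaw -9.4 j6 2.29 F [-0.4  1.4  0.3] -> shift [ 0.1618 -0.0027 -0.0022] turn -0.0008 rows>= 2
```

The axle tip protrudes to y = 93 mm, which confirms it is fully home. The ball is at x -37, y 128. I'll descend and swing the lever.

>>> servo_tool --pt "0.06 -0.002 0 0" --pt "0.13 -0.002 0 0" --pt "0.16 -0.002 0 0" --pt "0.16 -0.002 0 0" --pt "0.16 0.01 0 0" --pt "0.16 0.025 0 0" --pt "0.16 0.04 0 0" --pt "0.16 0.055 0 0" --pt "0.16 0.07 0 0" --pt "0.16 0.085 0 0" --pt "0.16 0.1 0 0" --pt "0.16 0.115 0 0"

```text
clock: 48.1
position: [567.4, 306.2, 88.7]
eef_rot: [-0.539, -0.458, 0.539, -0.458]
ft_force: [-1.0, -0.5, 0.2]
width: -0.0
```

>>> servo_tool --pt "0 0.015 0 0" --pt "0 0.03 0 0" --pt "0 0.045 0 0" --pt "0 0.06 0 0" --pt "0 0.07 0 0" --pt "0 0.076 0 0" --pt "0 0.08 0 0" --pt "0 0.08 0 0"

```text
clock: 48.9
position: [604.5, 300.0, 88.5]
eef_rot: [-0.538, -0.459, 0.54, -0.457]
ft_force: [-5.3, 0.3, 0.6]
width: 0.2
```

```bash
python3 - <<'E'
from h import *
im,d,T,K,D=grab('top','top8'); P=cloud(d,T,K,D).reshape(-1,3)
X=P-np.r_[C,0]; a=np.radians(TH); x=X[:,0]*np.cos(a)+X[:,1]*np.sin(a); y=-X[:,0]*np.sin(a)+X[:,1]*np.cos(a); z=P[:,2]
b=(abs(x)<60)&(y>105)&(y<150)&(z>95)&(z<120); print(b.sum(), np.percentile(x[b],[2,98]) if b.any() else '')
go(st(14,128,88),-9.3)
E
```

```text
93 [-2.00361174 46.22729018]
at [604.5 300.   88.5] yaw -9.3 j6 2.19 F [-5.6  1.1  0.6] -> shift [ 0.0009  0.005  -0.0001] turn 0.0001 rows>= 1
```

>>> servo_tool --pt "0 0.004 0 0" --pt "0 0.008 0 0" --pt "0 0.008 0 0" --pt "0 0.008 0 0"

```text
clock: 49.35
position: [605.0, 299.9, 88.3]
eef_rot: [-0.536, -0.461, 0.541, -0.456]
ft_force: [-17.3, 1.9, 5.2]
width: -0.3
```

>>> servo_tool --pt "0 -0.02 0 0" --pt "0 -0.05 0 0" --pt "-0.05 -0.06 0 0" --pt "-0.15 -0.08 0 0" --pt "-0.22 -0.15 0 0" --pt "-0.26 -0.25 0 0" --pt "-0.28 -0.35 0 0" --pt "-0.28 -0.4 0 0" --pt "-0.28 -0.4 0 0" --pt "-0.28 -0.4 0 0"

```text
clock: 50.35
position: [412.9, 331.9, 229.6]
eef_rot: [0.54, 0.458, -0.538, 0.458]
ft_force: [0.6, -0.1, -0.2]
width: 0.1
```

```bash
python3 - <<'E'
from h import *
for n in('top','scene'):
    im,d,T,K,D=grab(n,n+'9'); P=cloud(d,T,K,D).reshape(-1,3)
    X=P-np.r_[C,0]; a=np.radians(TH); x=X[:,0]*np.cos(a)+X[:,1]*np.sin(a); y=-X[:,0]*np.sin(a)+X[:,1]*np.cos(a); z=P[:,2]
    b=(abs(x)<60)&(y>105)&(y<150)&(z>92)&(z<125)
    if b.sum()>3: xx=np.mean(np.percentile(x[b],[2,98])); print(n,'ball x',np.percentile(x[b],[2,98]),xx,'lock~',0.5+np.arcsin(xx/80))
    q=(abs(x)<30)&(abs(y)<66)&(z>72)&(z<88)
    if q.sum()>20: print('rollers y',np.percentile(y[q],[1,99]),q.sum())
    h=(abs(x)<16)&(y>-150)&(y<-81)&(z>45)&(z<75)
    if h.sum()>20: print('handle y',np.percentile(y[h],[1,99]),'x',np.percentile(x[h],[3,97]))
cv2.imwrite('pics/fin.png',cv2.resize(im[110:320,80:440],None,fx=2,fy=2))
s=arm.get_state(); print(s['clock'],s['position'],s['ft_force'])
E
```

```text
top ball x [24.22491434 46.96733543] 35.5961248819579 lock~ 0.9611201718664064
rollers y [-62.45365959  60.62313203] 1003
handle y [-135.43693137  -82.17896782] x [-10.96438383   8.21689408]
scene ball x [30.05079591 51.52677513] 40.78878551746709 lock~ 1.0350218299964538
rollers y [-63.55971124  59.74634765] 650
handle y [-137.19167405  -81.94580523] x [-7.03536897 12.27998869]
50.45 [413.68465382 331.55124522 228.67512915] [-0.49905019 -0.45279016 -0.28545463]
```

View pics/fin.png

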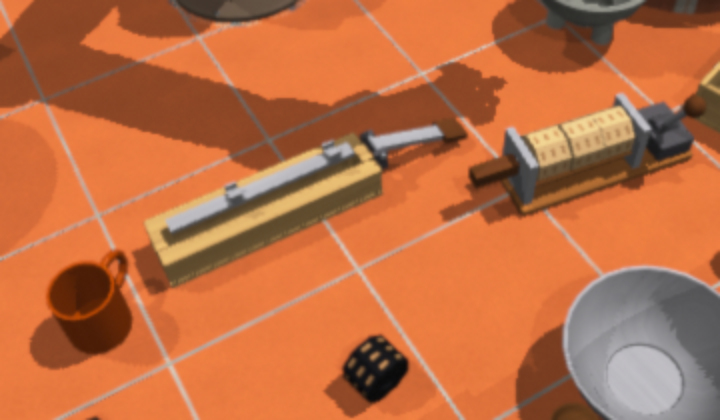

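The final crop shows the axle's handle at (492,173) against the near ear, the rollers between the ears, and the lock ball (695,105) swung over. The mug stands undisturbed at (92,305), and the robot is clear.

```bash
python3 -c "
from bench import arm
print(arm.sign_off())"
```

```text
the job is handed in; nothing more can be done
None
```

The roller stand is set up and I handed the job in at about 50 s on the robot's clock; the hand-in reports no verdict.

**What I did:**
- **Rollers:** I laid all three clay rollers on the bed. Roller2 was knocked aside partway through the run, so I found it again before picking it up. I also nudged the first two along the bed to make room for the third.
- **Ejector and axle:** I pressed the ejector to its stop, took the axle by its handle, and pushed it through until the handle met the near ear with about 7 N of reaction.
- **Lock:** I swung the lever over to its stop.

**Last checks:**
- The axle tip stands 14 mm past the far ear, and the handle's back end is at about −135 mm, so the shoulder is at the ear.
- The rollers span about −63 to +61 mm between the ears.
- The lock angle measures 0.96 rad from the top camera and 1.04 rad from the scene camera.
- The mug stands undisturbed in the last picture (I didn't measure it), and the arm is clear of everything.

**Disagreements and unknowns:**
- The first grip on roller0 was too light and slipped, so I gripped it again lower and a little tighter.
- I could not measure the grip force on the rollers. I kept it small by closing to about 1 mm less than the roller's width.
- The top and scene cameras differed by 2–5 mm sideways, so I placed things using the wrist camera.
- One zoomed crop of the axle tip missed its target; I used the depth numbers instead.

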